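# Park the pipette in its sloping stand and latch it

### The arm

A 6-joint arm with a two-finger parallel gripper is mounted at the origin on the work surface. World frame = base frame: x ahead of the robot, y to its left, z up, the work surface at z = 0. Lengths are in m, angles in degrees, forces in N, time in s.
With the tool pointing down it reaches from about 0.25 to 0.775 m from the base axis. Payload 4 kg.
Tool frame: the origin (TCP) lies at the very end of the fingers, on their centre line; the grasp point (between the pads) lies 19 mm behind it; z points along the fingers, y is the line along which they close (so a half turn about z gives the same grasp; the last joint's range is limited). The gripper opens to 85 mm and grips with 20 to 120 N. Pads are 22 mm wide; open, the fingers measure 114 mm over their backs; the gripper's body (76 mm by 85 mm) begins 54 mm behind the grasp point. The pads swing forward as they close: fully open they stand 13 mm farther back than shut.
Start: joints at [-79.36, 4.996, 78.535, -0, 96.463, -5.907], TCP at [0.157, -0.527, 0.195] pointing down, gripper open.
Joint ranges: [-177.83, 177.83], [-43.37, 116.18], [15.69, 146.23], [-61.86, 241.86], [9.47, 152.12], [-147.06, 147.06]. Speed limits (degrees/s): [159.86, 159.86, 180, 180, 180, 180].

### API

Orientations are given as [roll, pitch, yaw] about the fixed x, y, z axes, in that order (R = Rz(yaw) Ry(pitch) Rx(roll)).
In Python, from plant import arm gives the robot as it stands.
- The arm moves only by the tool jog_arm, never from a script. Its argument "increments" is text: rows parted by semicolons, each of 5 numbers parted by spaces: the opening in per cent of the stroke, from 0 (shut) to 100 (fully open), then the shift along the tool's x, y, z in m, then the turn about the tool's z in rad. A call has exactly 10 rows; each row shifts and turns the commanded pose from where the row before left it, along the tool's axes as they then stand; what a row does not reach is not made up. A row lasts 1/10 s, in which the tool goes at most 50 mm and 8.59 degrees, less where a joint would pass 70% of its speed; a pose out of reach is approached as far as the arm can. A call with a gripper value outside its range is refused whole. The fingers move at their own pace and stop on an object; "force" is the grip in N (left out, the last holds). Time passes only in rows, so rows that do not move let the fingers close, or fill a call up. It gives the time, the measured TCP pose, the force, the opening and the grip force at its end, in the units of the state.
- arm.state(): the state, without advancing time (a new reading comes with each control period).
- arm.get_image(name): name is "scene" or "top"; returns a dict with "color" (420x560x3 uint8, red, green, blue), "vfov" (degrees; the focal length in pixels is half the picture's height over the tangent of half this angle, whatever the lens; pixels are square), "cx", "cy" (the principal point, pixels), "T" (4x4, takes a point from camera to world coordinates). Camera axes: x right, y up, looking along -z (the intrinsics and any distortion apply to the point x, -y, -z); pixel columns grow to the right and rows downward; lengths in m; the calibration is good to about 2 mm. A picture is of the moment at which its call begins. There is no depth.
- arm.sign_off(): hands the job in; it is judged then, once.
The state is a dict: "clock": time; "q": joint angles; "qd": joint speeds; "joint_torque": joint torques, N m; "position": TCP position; "eef_rot": TCP orientation; "ft_force": force on the tool from outside, world axes, zero at the start; "ft_torque": the same for the moment, N m; "width": finger opening in m; "grasp_force": force on a finger pad.
Only numpy, scipy, OpenCV 4.12 (cv2) and the standard library are available. Lean on these libraries where they do the work, as an engineer would, in place of code of your own. Each camera call takes 0.05 s, during which the arm holds its last target. There are 200 camera calls.

### The job

Swing the latch on the pipette stand fully open and lay the pipette from the bench in the cradle, plunger end up the slope and flat side down, keeping hold of it until it is fully home rather than dropping it in. Then swing the latch across it, fully shut, and leave the other things on the bench where they are.

Things in the scene. Friction and masses are not known exactly. Their poses are not given: they have to be found in the camera images.
- pipette: Grey and white hand pipette lying loose on the bench, about 110 g. Origin: centre of the flat underside of its grey grip body; x towards the plunger, y across, z up. Grip body 110 long (x -55 to 55), 28 wide, 30 high, straight sides; centre of mass near x -10, good to grasp across y at x -30 to 0. On its top a finger hook, x 6 to 18, 12 high. Plunger x 55 to 80, 18 across.
- pipette_neck (a point): Middle of the pipette's round white neck, diameter 18, pipette x -85 to -55; this point is at pipette x -70, z 15. On its tip side is a collar, diameter 26, x -95 to -85.
- pipette_tip (a point): Tip end of the pipette, on the axis of its round parts: pipette x -155, y 0, z 15. The shaft from the collar to here is 12, then 8 mm thick.
- cradle: Sloping face of the white pipette stand (base 240 x 130, fixed to the bench). x points up the 20 degree slope, away from the robot within 20 degrees of yaw; y across; z square out of the face. Origin 65 mm above the bench. When home, the pipette's frame coincides with this one (6 mm play along x, 2.5 across), its underside at z 0. The sloping plate is at z -15, 110 wide.
- cradle_saddle (a point): Centre of the rear saddle floor, cradle x 35, z 0: two grey walls 33 apart inside, cradle x 20 to 50, flared at the top, up to z 26, take the grip body's rear. Between saddle and fork (x -55 to 20) the sides are open for fingers.
- cradle_fork (a point): Centre of the front fork's floor, cradle x -70, z 2: two grey walls 22 apart inside, cradle x -79 to -61, flared at the top, up to z 28. The pipette's neck sits in it, between grip body and collar. Friction normally holds the pipette on the slope; if it slides, its body stops at the fork.
- latch (a joint): Flat aluminium latch arm, turning about an axis square to the sloping face. 0 = shut: it lies across the saddle, towards cradle -y. 1.57 = open: it points up the slope, beside the saddle. Stops at both ends; stays where left; about 0.6 N at the knob moves it. Starts shut or nearly (0 to 0.35). Its underside (cradle z 37) passes 7 mm over a seated grip body.
- latch_knob (a point): Middle of the upright black knob (diameter 16, height 30, its axis along cradle z) on the free end of the latch arm: 75 mm from the hinge axis, at cradle z 59, 15 mm above the arm's upper face and 15 below the knob's top.
- latch_hinge (a point): On the latch's hinge axis at the arm's underside: cradle x 35, y 45, z 37. With the latch at angle q the knob is at cradle x = 35 + 75 sin q, y = 45 - 75 cos q (mm). The hinge post is 20 mm in diameter.
- tube_rack: Bystander: blue tube rack 85 x 130 x 30 mm high with three short tubes rising to 44 mm. Origin: centre of underside.
- jar: Bystander: white screw-top jar, diameter 76, height 125 mm. Origin: centre of underside.
- tip_box: Bystander: blue tip box with clear lid, 85 x 120 x 80 mm high. Origin: centre of underside.
- timer: Bystander: white square bench timer lying flat, 60 x 60 x 16 mm. Origin: centre of underside.

How it is judged:
By the outcome, as a careful person would: the job done as asked, in the order asked, and still so for the second after the job is handed in, with the robot touching nothing.
It also fails if it takes over 64 s, if anything falls off the work surface, if the arm or the gripper's body presses on something with over 40 N, if the wrist force passes 120 N, or if a joint passes its speed limit or range.

## Working session

There is one attempt and no reset: what is moved stays moved. The work goes in short steps, Python scripts to look and compute and a tool call to move; the robot and the scene stay as the last step left them, time stands still between calls to the robot, and variables do not carry over. Pictures are saved under pics/ and viewed, at most 10 in all, crops included, and the job is handed in when it is done.

Besides the shell and the picture viewer there is one more tool, called after "Emit:" as name(argument=value, ...) on one line, values as JSON. jog_arm: Moves the arm, as the interface text tells. Its arguments: {"type":"object","properties":{"increments":{"type":"string"},"force":{"type":"number"}},"required":["increments"]}

```bash
ls; mkdir -p pics
python3 - <<'E'
from plant import arm
import cv2,pickle
for n in("scene","top"):
    d=arm.get_image(n); cv2.imwrite(f"pics/{n}0.png",d["color"][...,::-1]); pickle.dump(d,open(f"{n}0.pkl","wb"))
    print(n,d.keys(),d["vfov"],d["cx"],d["cy"],d["T"].round(3).tolist(),{k:d[k] for k in d if k not in("color","T")})
print(arm.state())
E
```

```text
pics
scene dict_keys(['color', 'vfov', 'cx', 'cy', 'T']) 51.292265278915266 279.63284158336137 206.6556089855719 [[-0.511, -0.509, 0.693, 1.608], [0.86, -0.312, 0.404, 0.608], [0.01, 0.802, 0.597, 1.02], [0.0, 0.0, 0.0, 1.0]] {'vfov': 51.292265278915266, 'cx': 279.63284158336137, 'cy': 206.6556089855719}
top dict_keys(['color', 'vfov', 'cx', 'cy', 'T']) 46.518333509040225 273.1395858321354 207.91255205065931 [[0.029, 0.983, -0.18, 0.267], [-1.0, 0.029, 0.0, 0.011], [0.005, 0.18, 0.984, 1.683], [0.0, 0.0, 0.0, 1.0]] {'vfov': 46.518333509040225, 'cx': 273.1395858321354, 'cy': 207.91255205065931}
{'clock': 0.1, 'q': array([-7.93585085e+01,  5.03707780e+00,  7.86165333e+01,  1.05577549e-03,
        9.64623289e+01, -5.90790916e+00]), 'qd': array([ 1.32872828e-04, -7.91320428e-02, -1.41837260e-01,  4.08329670e-02,
        5.96707554e-02, -2.16293534e-02]), 'joint_torque': array([ 2.41766349e-03, -3.53015220e+01, -3.14218318e+01,  1.58984216e-05,
        7.96958164e-03, -1.08056582e-06]), 'position': array([ 0.15656271, -0.52670791,  0.19433126]), 'eef_rot': array([-1.79884784e+02, -1.29774039e-02,  1.65495053e+01]), 'ft_force': array([-0.05422615,  0.26903544,  0.33464405]), 'ft_torque': array([0.03331981, 0.0083302 , 0.02144873]), 'grasp_force': 0.0, 'width': 0.08563762167618716}
```

View pics/scene0.png

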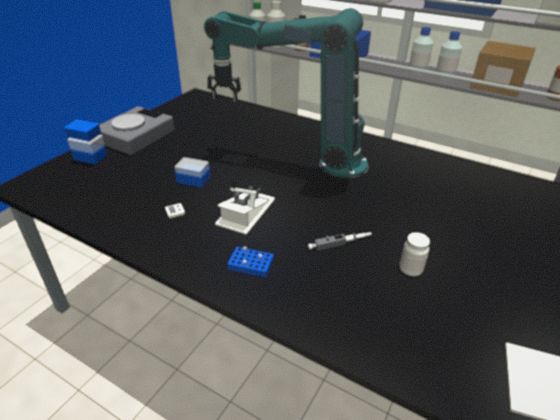

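View pics/top0.png

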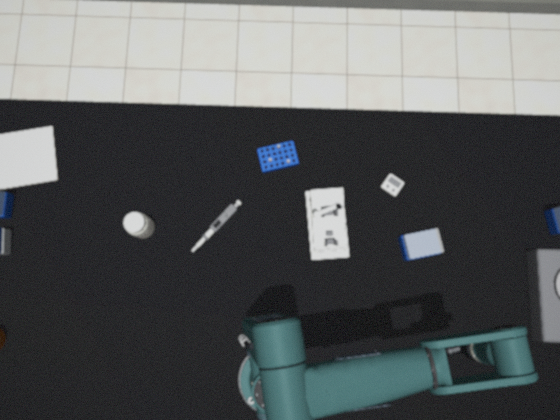

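The scene view shows the pipette near (340,241), the stand near (245,207), the rack at (250,260), and the jar at (415,255). In the top view the pipette runs from its tip at (193,250) to its plunger at (240,203), with the stand at (327,223). Next I'll zoom in on these.

```bash
cat > h.py <<'E'
import numpy as np,pickle,cv2
def ray(d,u,v):
    f=210/np.tan(np.radians(d["vfov"]/2)); T=d["T"]
    r=T[:3,:3]@np.array([(u-d["cx"])/f,-(v-d["cy"])/f,-1]); return T[:3,3],r
def onz(d,u,v,z):
    o,r=ray(d,u,v); return o+r*(z-o[2])/r[2]
def proj(d,p):
    f=210/np.tan(np.radians(d["vfov"]/2)); T=d["T"]
    c=T[:3,:3].T@(np.asarray(p)-T[:3,3]); return np.array([d["cx"]+f*c[0]/-c[2],d["cy"]-f*c[1]/-c[2]])
def tri(d1,p1,d2,p2):
    o1,a=ray(d1,*p1);o2,b=ray(d2,*p2); s=np.linalg.lstsq(np.c_[a,-b],o2-o1,rcond=None)[0]
    x,y=o1+s[0]*a,o2+s[1]*b; return (x+y)/2,np.linalg.norm(x-y)
def crop(d,u0,v0,u1,v1,k): return cv2.resize(d["color"][v0:v1,u0:u1,::-1],None,fx=k,fy=k,interpolation=cv2.INTER_CUBIC)
E
python3 - <<'E'
from h import *
s,t=[pickle.load(open(n+"0.pkl","rb")) for n in("scene","top")]
a=crop(t,185,180,260,260,7); b=crop(t,300,180,355,270,6); 
im=np.zeros((600,800,3),np.uint8); b=b[:540]; a=a[:,:525]
c=cv2.resize(b,None,fx=.8,fy=.8)
im[:560,:525]=a; 
cv2.imwrite("pics/c1.png",im[:560,:525])
b=crop(t,300,180,355,270,6); c=crop(s,210,180,280,235,6)
im=np.zeros((540,330+420,3),np.uint8); im[:,:330]=b; im[:330,330:]=c; cv2.imwrite("pics/c2.png",im)
from plant import arm
p=arm.state()["position"]; print(proj(s,p),proj(t,p))
E
```

```text
[225.25347788 110.26721409] [450.95964763 340.57250121]
```

View pics/c2.png

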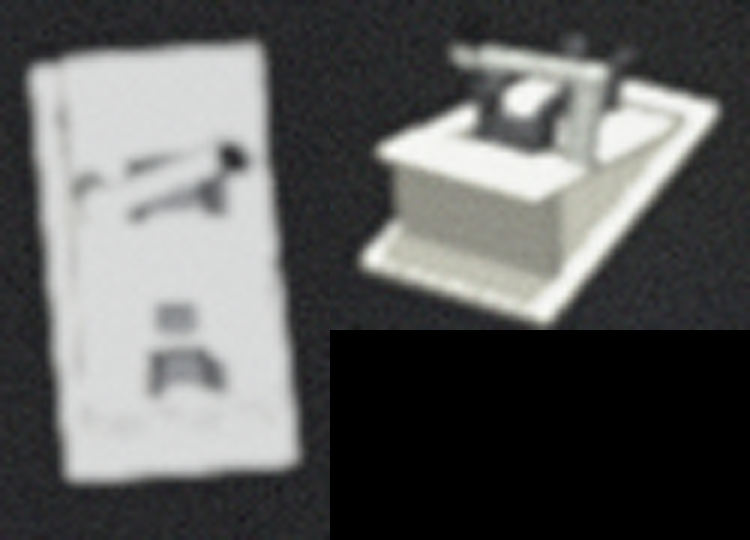

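View pics/c1.png

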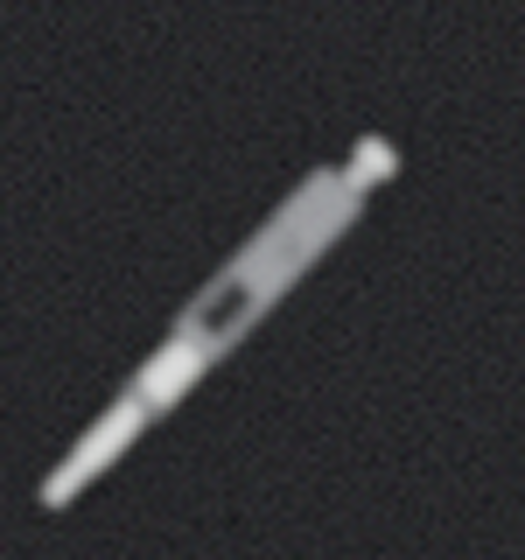

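The top crop shows the stand's base outline with corners near (305,191), (343,187), (350,257) and (311,260). The knob is near (338.5,206) and the hinge end near (314,211), so the latch is slightly off shut. The second crop shows the pipette upright, with its tip at about (192,250.5) and its plunger at about (239,202). I'll take subpixel measurements from masks.

Run:
```python
from h import *
s,t=[pickle.load(open(n+"0.pkl","rb")) for n in("scene","top")]
def comp(d,seed,th=75):
    g=cv2.cvtColor(d["color"],cv2.COLOR_RGB2GRAY); k=4
    G=cv2.resize(g,None,fx=k,fy=k,interpolation=cv2.INTER_CUBIC); m=(G>th).astype(np.uint8)
    m=cv2.morphologyEx(m,cv2.MORPH_CLOSE,np.ones((9,9)))
    n,l,st,c=cv2.connectedComponentsWithStats(m); 
    x,y=seed; i=l[y*k,x*k]; assert i
    ct=max(cv2.findContours((l==i).astype(np.uint8),0,cv2.CHAIN_APPROX_NONE)[0],key=cv2.contourArea)[:,0]
    return (ct+.5)/k-.5, st[i]/k
for nm,d,ps,ss in(("scene",s,(328,242),(236,213)),("top",t,(215,228),(335,235))):
    p,_=comp(d,ps); q,_=comp(d,ss,95)
    h=cv2.convexHull(q.astype(np.float32)); ap=cv2.approxPolyDP(h,1.2,True)[:,0]
    print(nm,"stand",[(a.round(1).tolist(),onz(d,*a,0.003)[:2].round(4).tolist()) for a in ap])
    # pipette: project contour to z=.015, pca
    P=np.array([onz(d,*a,0.015)[:2] for a in p]); r=cv2.minAreaRect((P*1000).astype(np.float32)); 
    vx,vy,x0,y0=cv2.fitLine((P).astype(np.float32),cv2.DIST_L2,0,.01,.01)[:,0]
    e=np.array([vx,vy]); e*=np.sign(e[0]); n=np.array([-e[1],e[0]]); D=P@e; L=P@n
    print("pip",r,np.degrees(np.arctan2(e[1],e[0])),D.max()-D.min(),"tip",e*D.min()+n*np.median(L),"pl",e*D.max()+n*np.median(L))
    for f in np.arange(D.min()+.01,D.max(),.02):
        w=L[abs(D-f)<.006]; print(round(f-D.min(),3),((w.max()+w.min())/2).round(4),(w.max()-w.min()).round(4),end=' | ')
    print()
a=cv2.cvtColor(t["color"],cv2.COLOR_RGB2GRAY)
print(a[198:220,310:345])
```

```text
scene stand [([274.6000061035156, 197.60000610351562], [0.3867, -0.128]), ([245.89999389648438, 233.89999389648438], [0.6321, -0.0998]), ([214.39999389648438, 223.39999389648438], [0.6431, -0.2327]), ([217.10000610351562, 204.10000610351562], [0.5418, -0.297]), ([230.60000610351562, 187.10000610351562], [0.4179, -0.3217]), ([250.89999389648438, 186.89999389648438], [0.3726, -0.2515])]
pip ((490.1285400390625, 200.19488525390625), (50.67496871948242, 246.42161560058594), 48.43575668334961) -42.51089 0.24618948662304674 tip [0.40050788 0.284877  ] pl [0.5819862  0.11851931]
0.01 0.4852 0.0224 | 0.03 0.485 0.0263 | 0.05 0.4856 0.0283 | 0.07 0.484 0.0325 | 0.09 0.4856 0.0357 | 0.11 0.4803 0.0423 | 0.13 0.4862 0.018 | 0.15 0.4779 0.0381 | 0.17 0.476 0.0392 | 0.19 0.4786 0.0374 | 0.21 0.4795 0.0366 | 0.23 0.4885 0.0317 | 
top stand [([341.6000061035156, 186.10000610351562], [0.6599, -0.229]), ([344.1000061035156, 191.10000610351562], [0.6421, -0.2379]), ([349.6000061035156, 255.89999389648438], [0.4149, -0.2573]), ([345.8999938964844, 258.1000061035156], [0.4068, -0.2445]), ([311.100006103
[... 3163 characters left out ...]
 217 217 217 214 204 180 151 136 155 173 187 192
  193 195 197 199 199 187 166 151 154 173 198 213 219 216 217 213 194]
 [210 202 200 201 206 213 216 217 218 215 205 182 160 159 180 201 206 210
  212 212 211 214 213 207 198 194 192 199 208 216 218 217 218 214 196]
 [211 204 201 205 211 215 216 216 218 216 211 200 193 195 204 213 215 217
  216 218 216 216 215 215 215 213 212 213 215 217 216 218 218 214 200]
 [212 205 204 212 215 218 216 216 217 216 215 216 212 214 216 217 218 217
  218 217 218 218 217 218 218 216 215 217 217 217 216 218 217 215 203]
 [214 205 204 213 217 218 217 218 218 217 218 218 216 218 217 217 218 218
  217 219 216 217 217 217 215 218 218 217 219 217 218 219 217 216 207]]
```

```bash
cat >> h.py <<'E'
def comp(d,seed,th=75):
    g=cv2.cvtColor(d["color"],cv2.COLOR_RGB2GRAY); k=4
    G=cv2.resize(g,None,fx=k,fy=k,interpolation=cv2.INTER_CUBIC); m=(G>th).astype(np.uint8)
    n,l,st,c=cv2.connectedComponentsWithStats(m)
    x,y=seed; i=l[y*k,x*k]; assert i
    ct=max(cv2.findContours((l==i).astype(np.uint8),0,cv2.CHAIN_APPROX_NONE)[0],key=cv2.contourArea)[:,0]
    return (ct+.5)/k-.5
E
python3 - <<'E'
from h import *
s,t=[pickle.load(open(n+"0.pkl","rb")) for n in("scene","top")]
for nm,d,ss in(("scene",s,(236,211)),("top",t,(335,235))):
  for th in (90,130):
    q=comp(d,ss,th); h=cv2.convexHull(q.astype(np.float32)); ap=cv2.approxPolyDP(h,1.,True)[:,0]
    for z in (0,.008): print(nm,th,z,[(a.round(1).tolist(),onz(d,*a,z)[:2].round(4).tolist()) for a in ap])
# gripper region in scene
g=cv2.cvtColor(s["color"],cv2.COLOR_RGB2GRAY); print(g[84:112:1,206:246])
T=[]
for nm,d,ps in(("scene",s,(328,242)),("top",t,(215,228))):
    p=comp(d,ps,85); r=cv2.fitLine(p.astype(np.float32),cv2.DIST_L2,0,.01,.01)[:,0]; D=p@r[:2]
    T.append([p[D.argmin()],p[D.argmax()]]); print(nm,T[-1])
tr=[tri(s,T[0][i],t,T[1][1-i]) for i in(0,1)]; print(tr); tr=[tri(s,T[0][i],t,T[1][i]) for i in(0,1)]; print(tr)
E
```

```text
scene 90 0 [([274.6000061035156, 197.39999389648438], [0.3816, -0.1311]), ([272.8999938964844, 201.60000610351562], [0.41, -0.1219]), ([246.60000610351562, 233.60000610351562], [0.6267, -0.1004]), ([243.60000610351562, 233.89999389648438], [0.6334, -0.1088]), ([214.39999389648438, 223.60000610351562], [0.6414, -0.2343]), ([217.10000610351562, 203.89999389648438], [0.5374, -0.3007]), ([230.39999389648438, 187.10000610351562], [0.415, -0.3253]), ([250.89999389648438, 186.39999389648438], [0.3659, -0.2561])]
scene 90 0.008 [([274.6000061035156, 197.39999389648438], [0.3912, -0.1253]), ([272.8999938964844, 201.60000610351562], [0.4194, -0.1162]), ([246.60000610351562, 233.60000610351562], [0.6343, -0.0948]), ([243.60000610351562, 233.89999389648438], [0.6411, -0.1032]), ([214.39999389648438, 223.60000610351562], [0.649, -0.2277]), ([217.10000610351562, 203.89999389648438], [0.5458, -0.2936]), ([230.39999389648438, 187.10000610351562], [0.4243, -0.318]), ([250.89999389648438, 186.39999389648438], [0.3756, -0.2493])]
scene 130 0 [([231.39999389648438, 187.60000610351562], [0.4158, -0.3196]
[... 2789 characters left out ...]
 ([314.6000061035156, 188.39999389648438], [0.6478, -0.1334])]
[[129  92  50 ... 146 147 139]
 [132  95  51 ... 143 145 140]
 [134  88  52 ... 147 147 145]
 ...
 [ 33  33  36 ...  34  35  43]
 [ 40  37  34 ...  43  34  45]
 [ 34  36  35 ...  34  42  40]]
scene [array([307.375, 245.875]), array([371.375, 232.625])]
top [array([191.375, 251.875]), array([239.375, 199.375])]
[(array([0.59684003, 0.12867512, 0.0250625 ]), np.float64(0.001761063137027915)), (array([0.41063014, 0.28634046, 0.01930568]), np.float64(0.004861746984762952))]
[(array([ 0.47148665,  0.19381825, -0.03126519]), np.float64(0.2252030548648554)), (array([0.55220667, 0.22046411, 0.11402305]), np.float64(0.20513199991946046))]
```

```bash
cat >> h.py <<'E'
def cr(o,yaw):
    c,s=np.cos(yaw),np.sin(yaw);a=np.radians(20);C,S=np.cos(a),np.sin(a)
    R=np.array([[c,-s,0],[s,c,0],[0,0,1]])@np.array([[C,0,-S],[0,1,0],[S,0,C]]); return R,np.array([o[0],o[1],.065])
E
python3 - <<'E'
from h import *
s,t=[pickle.load(open(n+"0.pkl","rb")) for n in("scene","top")]
q=comp(t,(335,235),130)
P=np.array([onz(t,*a,.006)[:2] for a in q])
near=P[(q[:,1]>256)&(q[:,0]>314)&(q[:,0]<344)]; left=P[(q[:,0]<312)&(q[:,1]>195)&(q[:,1]<255)]
for e in(near,left):
    v=cv2.fitLine(e.astype(np.float32),cv2.DIST_HUBER,0,.01,.01)[:,0]; print(v, np.degrees(np.arctan2(v[1],v[0])))
# hat: dark blobs
g=cv2.cvtColor(t["color"],cv2.COLOR_RGB2GRAY); 
def blob(d,x0,y0,x1,y1,th):
    g=cv2.cvtColor(d["color"],cv2.COLOR_RGB2GRAY).astype(float)[y0:y1,x0:x1]; w=np.clip(th-g,0,None); y,x=np.mgrid[y0:y1,x0:x1]; return (x*w).sum()/w.sum(),(y*w).sum()/w.sum()
k=blob(t,335,201,342,209,130); f=blob(t,322,236,342,248,190); print("knob",k,onz(t,*k,.135),"fork",f,onz(t,*f,.055))
a=cv2.resize(t["color"][192:252,308:346,::-1],None,fx=10,fy=10,interpolation=cv2.INTER_CUBIC)
b=cv2.resize(s["color"][180:222,228:270,::-1],None,fx=10,fy=10,interpolation=cv2.INTER_CUBIC)
im=np.zeros((600,800,3),np.uint8); im[:,:380]=a; im[:420,380:]=b
im=cv2.convertScaleAbs(im,alpha=1.15); cv2.imwrite("pics/c3.png",im)
E
```

```text
[ 0.10793191 -0.99415827  0.4032291  -0.18616204] -83.80388
[ 0.9946108   0.10367927  0.50603735 -0.11181806] 5.9510784
knob (np.float64(338.2576866764275), np.float64(205.97803806734993)) [ 0.56307373 -0.19953895  0.135     ] fork (np.float64(330.45515911282547), np.float64(241.06243972999036)) [ 0.45803163 -0.18480874  0.055     ]
```

View pics/c3.png

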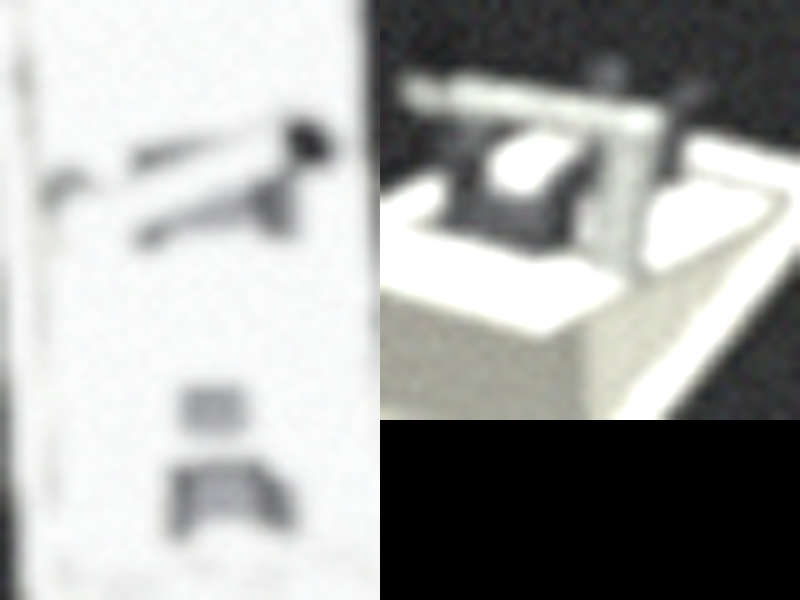

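The crop shows the knob at about (338.3,206) in the top view, the fork walls at rows 237.5–245.5 and cols 325–337, and the saddle under the arm. I'll compare these with the predicted pixels.

Run:
```python
from h import *
s,t=[pickle.load(open(n+"0.pkl","rb")) for n in("scene","top")]
R,o=cr((.523,-.1753),np.radians(6.05))
P=lambda *c:R@(np.array(c)/1000)+o
f=lambda d,u0,v0,*c:((proj(d,P(*c))-[u0,v0]+.5)*10).round().astype(int).tolist()
for n,c in dict(hinge=(35,45,42),forkFR=(-79,-11,-15),forkFL=(-79,11,-15),forkBRt=(-61,-14,28),forkBLt=(-61,14,28),sadFR=(20,-16,-15),sadFL=(20,16,-15),sFLt=(20,16,26),sFRt=(20,-16,26),sBLt=(50,16,26),sBRt=(50,-16,26),
 k0=(35,-30,59),k1=(35+75*np.sin(.12),45-75*np.cos(.12),59),k3=(35+75*np.sin(.3),45-75*np.cos(.3),59)).items():
    print(n,"top",f(t,308,192,*c),"scene",np.array(f(s,228,180,*c))+[380,0],P(*c).round(3))
```

```text
hinge top [81, 229] scene [636 131] [ 0.537 -0.129  0.116]
forkFR top [244, 514] scene [618 174] [ 0.455 -0.194  0.024]
forkFL top [180, 519] scene [668 188] [ 0.453 -0.172  0.024]
forkBRt top [270, 492] scene [605  77] [ 0.458 -0.196  0.07 ]
forkBLt top [186, 498] scene [670  94] [ 0.455 -0.168  0.07 ]
sadFR top [244, 228] scene [487 227] [ 0.548 -0.189  0.058]
sadFL top [150, 235] scene [563 249] [ 0.545 -0.157  0.058]
sFLt top [166, 258] scene [578 144] [ 0.531 -0.158  0.096]
sFRt top [263, 251] scene [501 123] [ 0.535 -0.19   0.096]
sBLt top [161, 168] scene [540 161] [ 0.559 -0.155  0.107]
sBRt top [258, 161] scene [462 139] [ 0.563 -0.187  0.107]
k0 top [319, 221] scene [459  36] [ 0.539 -0.204  0.132]
k1 top [316, 193] scene [449  41] [ 0.547 -0.202  0.135]
k3 top [306, 154] scene [438  50] [ 0.559 -0.198  0.14 ]
```

Emit:
jog_arm(increments="47 0.04 -0.016 0 0;47 0.04 -0.016 0 0;47 0.04 -0.016 0 0;47 0.04 -0.016 0 0;47 0.04 -0.016 0 0;47 0.04 -0.016 0 0;47 0.04 -0.016 0 0;47 0.04 -0.016 0 0;47 0.04 -0.016 0 0;47 0.04 -0.016 0 0", force=25)

```text
clock: 1.1
position: [0.4954, -0.2585, 0.1948]
eef_rot: [-180.0, 0.0, 16.5]
ft_force: [-0.5, -1.4, -0.2]
width: 0.0402
grasp_force: 0.0
```

Emit:
jog_arm(increments="47 0 0 0 -0.14;47 0 0 0 -0.14;47 0 0 0 -0.14;47 0 0 0 -0.14;47 0 0 0 -0.14;47 0 0 0 -0.14;47 0 0 0 -0.14;47 0 0 0 -0.14;47 0 0 0 -0.14;47 0 0 0 -0.14")

```text
clock: 2.1
position: [0.4942, -0.2597, 0.1947]
eef_rot: [-179.9, -0.0, 97.1]
ft_force: [0.1, 0.4, 0.3]
width: 0.0403
grasp_force: 0.0
```

Emit:
jog_arm(increments="47 0.013 0.019 0 0;47 0.013 0.019 0 0;47 0.013 0.019 0 0;47 0.012 0.019 0 0;47 0 0 0 -0.14;47 0 0 0 -0.14;47 0 0 0 0;47 0 0 0 0;47 0 0 0 0;47 0 0 0 0")

```text
clock: 3.1
position: [0.5638, -0.2005, 0.1954]
eef_rot: [-180.0, 0.0, 112.7]
ft_force: [0.7, -0.8, -0.7]
width: 0.0402
grasp_force: 0.0
```

Run:
```python
from h import *
from plant import arm
s,t=arm.get_image("scene"),arm.get_image("top")
p=arm.state()["position"]; print(p,proj(s,p),proj(t,p))
im=np.hstack([crop(s,205,130,285,235,5),crop(t,300,180,375,285,5)]); cv2.imwrite("pics/d1.png",im)
pickle.dump((s,t),open("1.pkl","wb"))
```

```text
[ 0.56388651 -0.20049268  0.19549029] [231.18033369 171.80979667] [341.22708567 202.14961175]
```

View pics/d1.png

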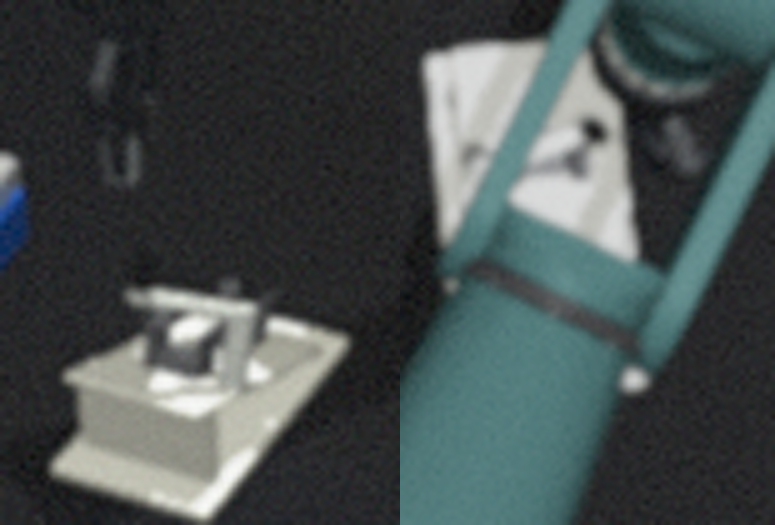

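Run:
```python
from h import *
s,t=pickle.load(open("1.pkl","rb"))
for z in (.195,.214,.25,.27,.35,.4): print(z,((proj(t,[.5639,-.2005,z])-[320,175])*10).round(),((proj(s,[.5639,-.2005,z])-[215,130])*10).round())
for sg in(-20,20): 
  p=np.array([.5639,-.2005,.2])+sg/1000*np.array([.9225,.386,0]); print(sg,((proj(t,p)-[320,175])*10).round(),((proj(s,p)-[215,130])*10).round())
a=crop(t,320,175,365,220,10);b=crop(s,215,130,250,190,10)
im=np.zeros((600,800,3),np.uint8);im[:450,:450]=a;im[:600,450:800]=b
im=(255*(np.clip(im/255.-.08,0,1)/.92)**.5).astype(np.uint8); cv2.imwrite("pics/d2.png",im)
```

```text
0.195 [212. 272.] [162. 419.]
0.214 [221. 260.] [159. 373.]
0.25 [238. 237.] [153. 284.]
0.27 [248. 223.] [150. 233.]
0.35 [291. 166.] [136.  22.]
0.4 [321. 126.] [ 127. -117.]
-20 [239. 328.] [174. 378.]
20 [190. 210.] [148. 437.]
```

View pics/d2.png

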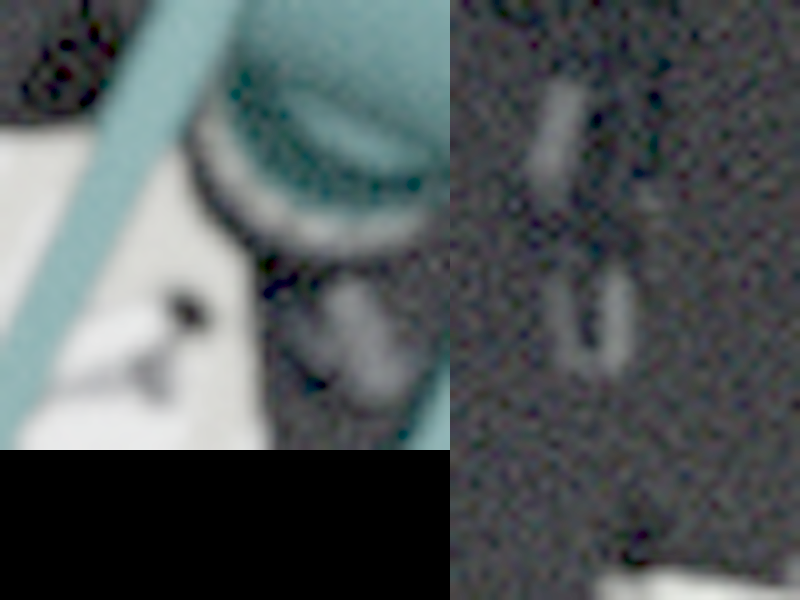

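Run:
```python
from h import *
s,t=pickle.load(open("1.pkl","rb"))
from plant import arm
st=arm.state(); print({k:np.round(st[k],3) for k in("q","position","eef_rot")})
print(tri(s,(229.5,167.3),t,(357.5,213.5)))
print(tri(s,(234,162),t,(357,212)), tri(s,(227,146),t,(355,204)))
for p in((229.5,167.3),): 
  for z in(.15,.195,.21,.25): print(z,onz(s,*p,z),onz(t,357.5,213.5,z))
```

```text
{'q': array([-2.4997e+01,  1.1200e+01,  7.1554e+01, -4.0000e-03,  9.7235e+01,
       -4.7747e+01]), 'position': array([ 0.564, -0.2  ,  0.195]), 'eef_rot': array([1.79996e+02, 1.10000e-02, 1.12749e+02])}
(array([ 0.52739045, -0.24557815,  0.1826691 ]), np.float64(0.017200853352657402))
(array([ 0.52419049, -0.2337566 ,  0.20884803]), np.float64(0.029910221093633553)) (array([ 0.54243379, -0.2284336 ,  0.28034727]), np.float64(0.000791337753309112))
0.15 [ 0.48365627 -0.26922394  0.15      ] [ 0.53762935 -0.2589508   0.15      ]
0.195 [ 0.54178561 -0.22384532  0.195     ] [ 0.52969582 -0.25103721  0.195     ]
0.21 [ 0.56116206 -0.20871912  0.21      ] [ 0.52705132 -0.24839934  0.21      ]
0.25 [ 0.61283259 -0.16838257  0.25      ] [ 0.51999929 -0.24136504  0.25      ]
```

The enlarged view puts the fingers at about (229,167) in the scene view, but the grey gripper part at about (356,209) in the top view does not match the reported TCP at (341,202). I'll move only the fingers and difference the images to settle it.

Emit:
jog_arm(increments="100 0 0 0 0;100 0 0 0 0;100 0 0 0 0;100 0 0 0 0;100 0 0 0 0;100 0 0 0 0;100 0 0 0 0;100 0 0 0 0;100 0 0 0 0;100 0 0 0 0")

```text
clock: 4.2
position: [0.564, -0.2003, 0.1954]
eef_rot: [180.0, 0.0, 112.8]
ft_force: [-0.2, -0.4, 0.5]
width: 0.0854
grasp_force: 0.0
```

Run:
```python
from h import *
from plant import arm
s0,t0=pickle.load(open("1.pkl","rb"))
s,t=arm.get_image("scene"),arm.get_image("top"); pickle.dump((s,t),open("2.pkl","wb"))
for n,a,b in(("s",s0,s),("t",t0,t)):
    g=lambda d:cv2.GaussianBlur(cv2.cvtColor(d["color"],cv2.COLOR_RGB2GRAY).astype(np.float32),(0,0),1)
    D=g(b)-g(a)
    for sg in(1,-1):
        m=(sg*D>9).astype(np.uint8); k,l,st,c=cv2.connectedComponentsWithStats(m)
        print(n,sg,[(st[i].tolist(),c[i].round(1).tolist()) for i in range(1,k) if st[i,4]>5])
st0=arm.state(); print(st0["position"],st0["width"])
for sg in(-42,42):
  for z in (.2,.22,.25):
    p=np.array([.5639,-.2005,z])+sg/1000*np.array([.9225,.386,0]); print(sg,z,proj(s,p).round(1),proj(t,p).round(1))
print("base",proj(t,[0,0,0]),proj(s,[0,0,0]))
```

```text
s 1 [([222, 140, 3, 3, 8], [222.9, 141.1]), ([223, 157, 7, 11, 43], [226.4, 163.1])]
s -1 [([223, 140, 5, 10, 27], [225.5, 144.7]), ([231, 158, 3, 9, 25], [232.0, 162.0])]
t 1 [([354, 202, 3, 4, 10], [355.0, 203.5]), ([359, 209, 3, 4, 10], [360.0, 210.5]), ([347, 210, 4, 5, 12], [348.3, 211.9])]
t -1 [([352, 208, 6, 10, 35], [354.2, 212.5]), ([344, 217, 3, 3, 7], [345.0, 218.3])]
[ 0.56398822 -0.20033796  0.19540658] 0.08555918863914402
-42 0.2 [233.8 164.6] [346.7 214.4]
-42 0.22 [233.5 159.8] [347.7 213.3]
-42 0.25 [233.  152.4] [349.2 211.6]
42 0.2 [228.3 177.1] [336.3 189.5]
42 0.22 [228.  172.2] [337.1 188.1]
42 0.25 [227.4 164.7] [338.5 185.9]
base [271.26371389 379.89151333] [343.48977042 164.28733264]
```

Run:
```python
from h import *
np.set_printoptions(linewidth=250,threshold=10**6)
s0,t0=pickle.load(open("1.pkl","rb"));s,t=pickle.load(open("2.pkl","rb"))
g=lambda d:cv2.GaussianBlur(cv2.cvtColor(d["color"],cv2.COLOR_RGB2GRAY).astype(np.float32),(0,0),.7)
for n,a,b,(u0,u1,v0,v1) in(("t",t0,t,(336,368,196,224)),("s",s0,s,(216,240,134,176))):
    print(n,u0,v0); D=(g(b)-g(a)).astype(int); D[abs(D)<6]=0; print(D[v0:v1,u0:u1]); 
print(g(t).astype(int)[196:224,336:368])
```

```text
t 336 196
[[  0   0   0   0   0   0   0   0   0   0   0   0   0   0   0   0   0   0   0   0   0   0   0  -7 -11 -11  -6   0   0   0   0   0]
 [  0   0   0   0   0   0   0   0   0   0   0   0   0   0   0   0   0   0   0   0   0   0   0  -9 -11 -11  -7   0   0   0   0   0]
 [  0   0   0   0   0   0   0   0   0   0   0   0   0   0   0   0   0   0   0   0   0   0   0  -8  -8  -6   0   0   0   0   0   0]
 [  0   0   0   0   0   0   0   0   0   0   0   0   0   0   0   0   0   0   0   0   0   0   0   0   0   0   0   0   0   0   0   0]
 [  0   0   0   0   0   0   0   0   0   0   0   0   0   0   0   0   0   0   0   0   0   0   0   0   0   0   0   0   0   0   0   0]
 [  0   0   0   0   0   0   0   0   0   0   0   0   0   0   0   0   0   0   0   0   0   0   0   0   0   0   0   0   0   0   0   0]
 [  0   0   0   0   0   0   0   0   0   0   0   0   0   0   0   0   0   6  10  11   8   0   0   0   0   0   0   0   0   0   0   0]
 [  0   0   0   0   0   0   0   0   0   0   0   7   6   0   0   0   0  10  16  17  13   6   0   0   0   0   0   0   0   0   0   0]
 [  0   0   0   0   0   0   0   0   0   0 
[... 9716 characters left out ...]
 42  39  37  46  65  91 114 124 127 127 125]
 [212 205 196 191 189 190 191 191 182 153 103  59  42  40  39  37  35  34  36  38  40  39  36  40  55  79 104 122 127 128 126 123]
 [209 201 193 190 190 191 194 198 192 166 115  65  42  38  38  38  38  38  38  40  38  37  39  48  66  92 113 124 128 129 125 117]
 [205 197 191 189 191 195 200 204 198 171 120  68  43  38  38  37  37  38  38  39  36  35  41  56  80 104 119 125 127 128 123 111]
 [201 193 190 190 192 199 206 209 200 170 118  67  44  37  36  38  39  39  39  39  35  38  48  67  93 114 124 127 128 126 118 101]
 [198 192 190 191 195 203 210 211 199 166 116  67  43  38  38  40  39  37  37  38  37  42  57  81 104 120 127 129 128 124 112  89]]
```

Run:
```python
from h import *
s,t=pickle.load(open("2.pkl","rb"))
a=crop(t,320,165,380,230,8);b=crop(s,205,85,245,175,6)
im=np.zeros((600,800,3),np.uint8);im[:520,:480]=a;im[:540,500:740]=b
im=(255*(np.clip(im/255.-.05,0,1)/.95)**.5).astype(np.uint8); cv2.imwrite("pics/d3.png",im)
```

```text
(no output)
```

View pics/d3.png

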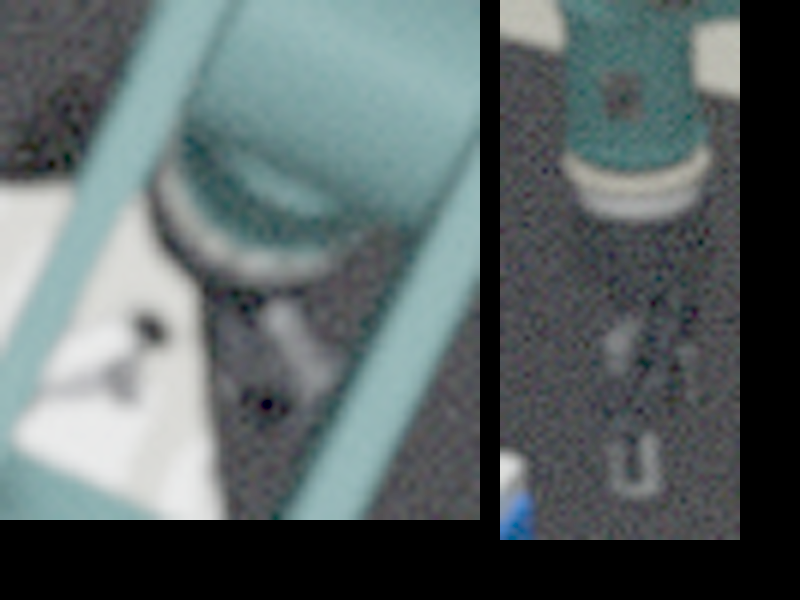

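The view shows the flange where it was predicted, but the fingertips sit a few pixels high and to the left in the scene view. I'll close the fingers, so the tip coincides with the TCP, and measure how it compares before and after a turn.

Emit:
jog_arm(increments="0 0 0 0 0;0 0 0 0 0;0 0 0 0 0;0 0 0 0 0;0 0 0 0 0;0 0 0 0 0;0 0 0 0 0;0 0 0 0 0;0 0 0 0 0;0 0 0 0 0")

```text
clock: 5.3
position: [0.5639, -0.2004, 0.1954]
eef_rot: [-180.0, 0.0, 112.8]
ft_force: [0.7, -0.4, -0.5]
width: -0.0001
grasp_force: 0.0
```

```bash
cat > diff.py <<'E'
import sys
from h import *
from plant import arm
np.set_printoptions(linewidth=250,threshold=10**6)
a,b=sys.argv[1:3]
s0,t0=pickle.load(open(a,"rb")); s,t=arm.get_image("scene"),arm.get_image("top"); pickle.dump((s,t),open(b,"wb"))
p=arm.state()["position"]; print(p.round(4),proj(s,p).round(1),proj(t,p).round(1))
g=lambda d:cv2.GaussianBlur(cv2.cvtColor(d["color"],cv2.COLOR_RGB2GRAY).astype(np.float32),(0,0),.7)
G=g(s).astype(int); print(G[150:180,216:242])
D=(g(t)-g(t0)).astype(int); D[abs(D)<7]=0; print(D[190:224,330:366])
E
python3 diff.py 2.pkl 3.pkl
```

```text
[ 0.564  -0.2004  0.1955] [231.2 171.8] [341.2 202.1]
[[36 36 37 37 36 32 32 34 38 44 41 33 28 27 27 28 28 28 31 33 33 34 36 34 36 35]
 [36 36 37 36 36 35 33 29 30 36 36 32 28 25 26 27 28 28 30 33 34 35 36 36 38 35]
 [34 33 37 36 36 36 33 29 28 29 31 32 30 27 28 28 30 31 31 33 34 35 36 36 35 35]
 [34 32 34 35 37 37 32 30 29 28 31 32 31 30 31 32 36 39 37 35 34 34 35 33 32 35]
 [36 35 34 36 38 37 33 32 30 32 35 36 34 33 34 40 48 48 42 39 35 34 34 32 31 35]
 [35 35 34 38 36 35 34 33 33 35 39 42 39 34 37 49 61 59 48 41 36 35 37 36 36 37]
 [34 35 35 38 36 34 33 32 34 38 46 50 45 36 37 53 70 67 52 41 36 36 35 35 36 37]
 [35 36 37 38 35 36 36 34 36 40 50 54 48 38 36 52 71 70 55 43 37 35 33 34 34 34]
 [36 36 38 36 35 39 38 34 36 42 51 54 48 39 37 52 69 71 58 45 39 37 35 36 37 36]
 [35 36 37 36 36 39 38 33 35 40 48 53 47 38 36 49 67 71 60 46 39 38 37 36 37 36]
 [38 37 35 36 36 37 36 37 36 38 48 55 47 39 35 48 64 71 61 45 38 37 36 36 37 34]
 [38 36 35 37 36 36 35 38 36 38 48 56 50 42 41 53 67 71 58 43 37 36 36 38 39 37]
 [38 36 36 37 36 37 37 37 36 39 46 55 57 55 56 66 75 71 54 41 37 38 38 38 
[... 5683 characters left out ...]
 0   0   0   0   0   7  13  16  14   0   0   0   0   0   0   0   0   0   0   0   0   0   0   0   0   0   0   0]
 [  0   0   0   0   0   0   0   0   0   0   0   0   0   0   8   9   8   0   0   0   0   0   0   0   0   0   0   0   0   0   0   0   0   0   0   0]
 [  0   0   0   0   0   0   0   0   0   0   0   0   0   0   0   0   0   0   0   0   0   0   0   0   0   0   0   0   0   0   0   0   0   0   0   0]
 [  0   0   0   0   0   0   0   0   0   0   0   0   0   0   0   0   0   0   0   0   0   0   0   0   0   0   0   0   0   0   0   0   0   0   0   0]
 [  0   0   0   0   0   0   0   0   0   0   0   0   0   0   0   0   0   0   0   0   0   0   0   0   0   0   0   0   0   0   0   0   0   0   0   0]]
```

The closed tip shows in the top view at (342,200), against a predicted (341,202). The robot and top camera therefore agree, and the grey parts were finger linkages. Now I'll put the open fingers around the knob.

Emit:
jog_arm(increments="47 0 0 0 0;47 0 0 0 0;47 0 0 0 0;47 0 0 0 0;47 0 0 0.011 0;47 0 0 0.011 0;47 0 0 0.011 0;47 0 0 0.011 0;47 0 0 0.011 0;47 0 0 0.009 0")

```text
clock: 6.4
position: [0.5636, -0.2002, 0.1298]
eef_rot: [-179.9, -0.1, 112.8]
ft_force: [0.5, 0.2, -0.3]
width: 0.0398
grasp_force: 0.0
```

Emit:
jog_arm(increments="0 0 0 0 0;0 0 0 0 0;0 0 0 0 0;0 0 0 0 0;0 0 0 0 0;0 0 0 0 0;0 0 0 0 0;0 0 0 0 0;0 0 0 0 0;0 0 0 0 0", force=20)

```text
clock: 7.4
position: [0.564, -0.2004, 0.1314]
eef_rot: [-180.0, 0.0, 112.8]
ft_force: [-0.5, -0.5, -0.3]
width: -0.0001
grasp_force: 0.0
```

Run:
```python
from h import *
from plant import arm
s,t=arm.get_image("scene"),arm.get_image("top"); pickle.dump((s,t),open("4.pkl","wb"))
np.set_printoptions(linewidth=250,threshold=10**6)
p=arm.state()["position"]; print(p.round(4),proj(s,p).round(1),proj(t,p).round(1),proj(t,p+[0,0,.02]).round(1))
g=lambda d:cv2.cvtColor(d["color"],cv2.COLOR_RGB2GRAY)
print(g(t)[194:220,326:352])
a=crop(t,312,180,357,240,10);b=crop(s,215,150,250,210,10)
im=np.hstack([a,b]);im=(255*(np.clip(im/255.-.05,0,1)/.95)**.6).astype(np.uint8); cv2.imwrite("pics/d4.png",im)
```

```text
[ 0.564  -0.2004  0.1314] [232.2 186.9] [338.4 205.9] [339.2 204.8]
[[144 121 120 124 121 125 126 130 117  75  57  83  99 100  80  53  46  39  39  38  48  57  70  81  92  92]
 [132 120 120 120 123 129 136 142 132  85  53  75 101 109  91  68  43  40  39  34  39  41  57  70  79  88]
 [126 120 124 125 124 135 151 161 145  99  49  58  91 109  97  78  58  50  47  47  39  39  46  49  55  67]
 [122 120 122 126 125 144 164 177 159 110  59  50  76 100 106 101  83  67  51  43  38  44  45  41  45  46]
 [119 122 122 125 131 155 176 183 171 126  69  38  63  90 108 114 100  81  62  55  49  45  34  42  43  43]
 [123 125 121 128 144 166 182 188 180 146  95  47  50  72  98 112 110 100  91  74  62  58  56  53  50  46]
 [120 122 124 133 156 175 188 193 183 166 122  70  42  51  76  90 104 107 103  91  78  77  74  56  63  59]
 [124 121 126 145 168 183 189 192 189 177 145  90  45  37  48  69  85 100 105  98  93  95  97 100 101  98]
 [121 122 133 154 176 187 192 191 186 179 148  99  48  30  34  48  63  77  86  90  90  97 116 130 124 119]
 [122 127 140 164 183 188 189 187 182 168 141  95  45  30  15  33  39
[... 1050 characters left out ...]
 173 185 190 190 188 183 157 104  68  62  63  52  59  71]
 [162 164 165 167 168 172 169 157 128 116 121 149 173 186 191 191 189 184 164 113  57  42  42  46  58  76]
 [187 191 194 194 196 199 197 187 169 150 155 169 184 193 191 188 190 186 166 114  58  37  33  43  53  68]
 [209 208 213 211 214 213 212 205 200 191 191 196 201 200 194 189 190 184 169 129  70  38  40  37  53  55]
 [216 216 216 219 217 218 217 215 214 212 212 213 211 201 194 190 189 190 178 142  90  49  43  40  41  43]
 [219 217 217 217 218 217 218 218 216 217 217 215 211 202 194 190 190 191 187 163 109  50  36  39  41  43]
 [219 217 217 218 216 219 217 218 217 218 217 213 208 197 190 190 190 194 195 175 117  54  38  31  41  32]]
```

View pics/d4.png

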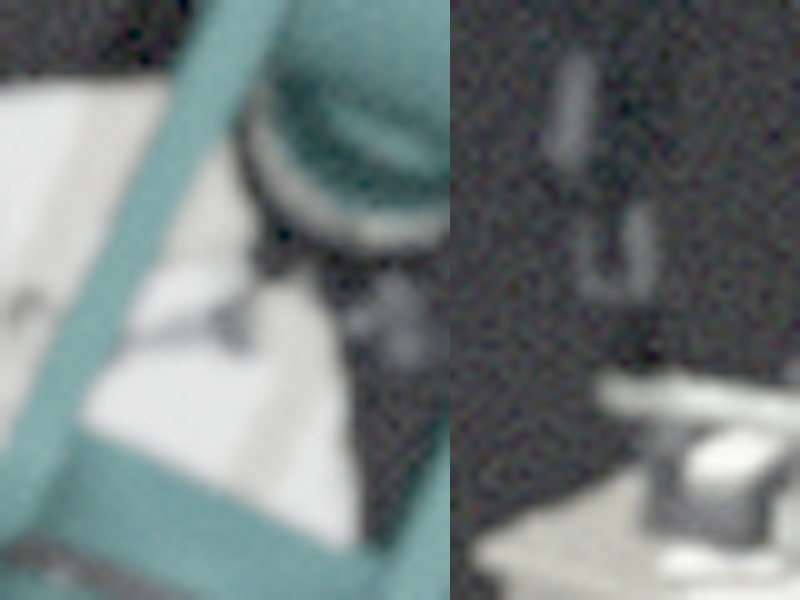

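Run:
```python
from h import *
np.set_printoptions(linewidth=250,threshold=10**6)
I=[pickle.load(open(f"{k}.pkl","rb"))[0] for k in(1,2,3)]+[pickle.load(open("scene0.pkl","rb"))]
G=np.mean([cv2.cvtColor(d["color"],cv2.COLOR_RGB2GRAY).astype(float) for d in I],0)
print(G[176:196,226:246].astype(int))
t=pickle.load(open("top0.pkl","rb")); s=I[0]
for p in((233.5,183.5),(233.5,182),(234,181),(233,186)): print(p,tri(s,p,t,(338.2,205.8)))
```

```text
[[ 40  36  37  38  38  38  39  38  39  39  36  39  40  40  40  38  37  39  38  38]
 [ 35  40  39  40  38  35  42  37  37  41  36  40  35  38  43  38  35  41  40  40]
 [ 37  38  39  37  41  39  35  37  41  37  39  42  33  41  40  37  41  40  37  39]
 [ 40  40  37  40  39  37  37  34  38  39  41  41  38  41  37  38  41  35  39  40]
 [ 40  40  39  39  41  37  34  34  34  36  37  39  38  41  41  39  39  39  40  40]
 [ 39  40  37  40  40  37  33  30  33  35  36  36  42  39  38  39  41  38  41  38]
 [ 40  39  40  39  37  39  33  29  30  33  32  36  40  41  40  38  40  42  40  37]
 [ 39  40  38  39  39  33  29  32  28  29  32  39  39  40  38  36  38  39  41  39]
 [ 35  39  41  38  36  34  32  30  29  31  40  40  39  39  38  39  40  42  40  39]
 [ 39  40  38  41  33  32  26  25  31  31  35  36  36  38  36  37  39  40  40  39]
 [ 39  39  37  40  45  42  34  28  30  37  45  49  40  38  36  36  30  36  37  37]
 [ 41  41  40  49  67  76  69  58  67  93 109 106  91  75  65  59  54  47  45  36]
 [ 42  38  41  59  94 118 121 111 119 152 176 177 163 149 147 137 121 108  90  75]
 [ 38  39  40  60 101
[... 246 characters left out ...]
 36  47  48  55  65  80 101 112 110 103 102 118 143 169 182 179]
 [ 38  42  40  41  39  37  41  52  60  75  92  99  93  82  98 137 175 204 212 199]
 [ 41  43  40  40  43  38  42  50  71  81  91  93  94 121 171 211 232 240 239 233]
 [ 39  42  40  36  40  37  39  50  67  72  76  80 112 176 227 241 244 246 244 235]]
(233.5, 183.5) (array([ 0.56103036, -0.19696279,  0.14588654]), np.float64(0.0020693167056659214))
(233.5, 182) (array([ 0.56015043, -0.19659747,  0.15185518]), np.float64(0.0010598025471504448))
(234, 181) (array([ 0.5590726 , -0.19555776,  0.15602278]), np.float64(0.0021373866163738138))
(233, 186) (array([ 0.56300132, -0.19837728,  0.13568202]), np.float64(0.0020007881587156325))
```

The scene view now shows the closed tip beside the knob, with the latch unmoved and the knob about a finger width further in towards the hinge. I'll open, shift 12 mm along +tool x, and pinch again.

Emit:
jog_arm(increments="55 0 0 0 0;55 0 0 0 0;55 0 0 0 0;55 0 0 0 0;55 0.006 0 0 0;55 0.006 0 0 0;0 0 0 0 0;0 0 0 0 0;0 0 0 0 0;0 0 0 0 0")

```text
clock: 8.5
position: [0.5594, -0.1894, 0.1314]
eef_rot: [-180.0, 0.0, 112.8]
ft_force: [-1.0, -0.4, -0.6]
width: -0.0002
grasp_force: 0.0
```

Run:
```python
from h import *
from plant import arm
s,t=arm.get_image("scene"),arm.get_image("top"); pickle.dump((s,t),open("5.pkl","wb"))
np.set_printoptions(linewidth=250,threshold=10**6)
p=arm.state()["position"]; print(p.round(4),proj(s,p).round(1),proj(t,p).round(1))
g=lambda d:cv2.cvtColor(d["color"],cv2.COLOR_RGB2GRAY)
print(g(t)[196:216,326:350]); 
o=g(pickle.load(open("top0.pkl","rb"))); print(o[196:216,326:350])
```

```text
[ 0.5594 -0.1894  0.1314] [235.4 187.2] [335.  207.2]
[[121 122 133 144 138  89  58  74  92  91  74  60  50  44  35  43  43  57  73  85  90  83  80  78]
 [122 125 144 158 147 104  49  61  87  97  90  76  61  44  40  42  42  46  56  62  75  75  73  78]
 [126 136 157 170 160 115  58  51  74  97  99  88  68  52  43  44  44  37  48  48  56  56  59  72]
 [124 146 171 182 167 126  72  46  59  85  95  94  83  72  57  53  52  41  40  45  45  36  50  47]
 [134 155 180 187 179 149  97  45  44  67  85  93  94  94  76  65  50  46  45  43  48  42  43  42]
 [148 170 185 189 185 165 124  68  39  54  70  88 103 110 102  85  71  58  59  47  54  54  48  53]
 [157 180 190 193 188 177 146  97  44  32  53  72  95 114 111 104  91  84  81  76  69  68  66  68]
 [171 184 191 193 190 186 163 119  67  33  34  56  70  89 101 104 101  99  98  87  80  86  86  86]
 [174 184 184 184 184 183 169 139  93  50  30  28  48  64  79  85  88  93  90  86  86  92  94  95]
 [155 162 165 170 171 174 173 156 126  87  39  27  36  45  50  53  69  70  72  74  81  79  81  70]
 [140 148 155 162 168 172 176 170 150 120  83  49  24  3
[... 2215 characters left out ...]
7  41]
 [211 214 216 216 214 211 201 187 173 153 134 138 165 181 189 200 213 204 176 109  49  38  38  39]
 [216 215 212 203 198 192 176 147 126 116 125 158 189 206 214 215 217 210 184 128  57  37  46  35]
 [212 205 194 184 174 166 145 116  97 103 124 159 195 213 217 216 216 212 185 125  54  34  38  38]
 [192 183 170 160 155 146 132 110  94 101 122 159 195 213 218 219 217 213 188 129  65  37  45  43]
 [167 159 153 151 153 149 147 128 106 102 123 157 194 213 217 217 217 212 189 133  58  36  35  42]
 [165 164 164 167 166 170 171 156 128 114 128 161 194 213 218 217 218 212 191 137  71  40  36  41]
 [187 192 193 195 197 199 199 187 166 151 154 173 198 213 219 216 217 213 194 144  81  44  38  38]]
```

Emit:
jog_arm(increments="55 -0.007 0 0 0;55 0 0 0 0;55 0 0 0 0;55 0 0 0 0;55 0 0 0.004 0;55 0 0 0.004 0;0 0 0 0 0;0 0 0 0 0;0 0 0 0 0;0 0 0 0 0")

```text
clock: 9.6
position: [0.5622, -0.1958, 0.1236]
eef_rot: [180.0, 0.0, 112.8]
ft_force: [0.6, 1.0, -0.2]
width: -0.0001
grasp_force: 0.0
```

Emit:
jog_arm(increments="55 0 0 0 0;55 0 0 0 0;55 0 0 0 0;55 0 0 0.004 0;55 0 0 0.004 0;55 0 0 0 0;0 0 0 0 0;0 0 0 0 0;0 0 0 0 0;0 0 0 0 0")

```text
clock: 10.6
position: [0.5618, -0.1959, 0.1156]
eef_rot: [-180.0, 0.0, 112.8]
ft_force: [-1.9, -0.3, 1.0]
width: 0.0149
grasp_force: 18.7
```

Run:
```python
from h import *
from plant import arm
s,t=arm.get_image("scene"),arm.get_image("top"); pickle.dump((s,t),open("6.pkl","wb"))
np.set_printoptions(linewidth=250,threshold=10**6)
p=arm.state()["position"]; print(p.round(4),arm.state()["width"],proj(s,p).round(1),proj(t,p).round(1))
g=lambda d:cv2.cvtColor(d["color"],cv2.COLOR_RGB2GRAY)
print(g(t)[196:216,326:350]); 
print(g(s)[168:196,222:246])
```

```text
[ 0.5619 -0.1959  0.1156] 0.01454867982175587 [233.8 190.6] [336.3 207.4]
[[119 119 118 121 131 127  99  68  61  90  98  87  63  46  41  43  40  41  53  62  82  92  97  98]
 [121 118 125 131 145 146 121  67  57  86 101  93  85  66  51  43  42  39  45  44  64  77  86  96]
 [119 120 125 144 162 164 138  82  53  72  86 102  99  86  65  50  45  39  43  40  48  49  65  70]
 [120 120 127 153 175 179 152 103  51  52  79 100 108 101  78  59  50  43  39  51  42  43  47  47]
 [122 123 135 160 182 184 162 116  60  39  60  90 111 117 101  82  63  49  45  43  42  42  38  43]
 [121 126 145 169 186 185 168 126  71  38  43  71 102 114 111 100  84  72  57  56  54  46  50  50]
 [122 131 155 177 187 186 171 145 100  53  28  53  74  98 104 105  98 100  87  81  69  62  59  62]
 [125 144 166 181 183 180 174 162 133  90  41  35  50  68  83  92  97 106 109 101  89  86  96  94]
 [132 153 171 179 179 178 178 177 156 118  69  37  34  44  61  71  83  97 105  98  99 105 120 119]
 [140 168 181 184 180 182 181 179 170 142 104  54  32  29  34  52  63  74  81  84  90 103 111 113]
 [161 189 198 195 191 184 181 180 17
[... 3027 characters left out ...]
2  58]
 [ 38  38  40  47  31  39  44  77 116 142 140 134 133 137 142 136 140 148 171 174 164 148 140 136]
 [ 39  30  43  43  38  40  37  67 114 138 144 140 139 152 158 162 161 170 189 205 206 205 202 203]
 [ 38  34  37  40  42  40  39  52  78 102 109 107 112 127 141 147 150 159 177 186 192 197 201 203]
 [ 45  40  45  37  34  38  39  32  48  59  61  64  75  92 112 119 119 107 118 129 157 184 189 185]
 [ 38  39  40  36  38  40  42  31  33  39  44  54  64  76  85  95  96  86 104 140 182 210 222 204]
 [ 36  45  42  39  35  39  41  46  34  35  38  45  72  72  80  88  97 125 166 212 232 239 240 232]
 [ 36  41  34  35  44  35  40  40  39  39  44  52  63  69  73  70 111 174 226 242 246 246 243 237]]
```

The pinch reads 14.9 mm, so the knob is held near its top. The real fingertips therefore end about 30 mm above the reported TCP z, and I'll check this with a bench touch later. Now I'll compute the arc.

```bash
cat > arc.py <<'E'
import sys
from h import *
def arc(q0,qs,yaw0,pos=None):
    R,_=cr((0,0),np.radians(6.05)); K=lambda q:R@(np.array([75*np.sin(q),-75*np.cos(q),0])/1000)
    p=K(q0);y=np.radians(yaw0);out=[]
    for a,b in zip(qs[:-1],qs[1:]):
        d=K(b)-p; X=np.array([np.cos(y),np.sin(y),0]);Y=np.array([np.sin(y),-np.cos(y),0])
        r=np.round([d@X,d@Y,-d[2]],4); turn=-round(b-a,3)
        p=p+X*r[0]+Y*r[1]-np.array([0,0,1])*r[2]; y-=turn; out.append((*r,turn))
    return out,np.degrees(y)
E
python3 - <<'E'
from arc import *
o,y=arc(.35,.35+np.arange(10)*.135,112.8); [print(*r) for r in o]; print(y)
E
```

```text
0.0014 0.0095 -0.0032 -0.135
0.0015 0.0096 -0.0029 -0.135
0.0015 0.0096 -0.0027 -0.135
0.0015 0.0097 -0.0023 -0.135
0.0016 0.0098 -0.002 -0.135
0.0015 0.0099 -0.0016 -0.135
0.0014 0.01 -0.0012 -0.135
0.0014 0.01 -0.0007 -0.135
0.0013 0.01 -0.0003 -0.135
182.41437210839493
```

Emit:
jog_arm(increments="26 0 0 0 0;26 0 0 0 0;26 0 0 0 0;26 0 0 0.003 0;26 0 0 0.003 0;26 0 0 0.003 0;26 0 0 0 0;26 0 0 0 0;26 0 0 0 0;26 0 0 0 0")

```text
clock: 11.7
position: [0.562, -0.1958, 0.1065]
eef_rot: [180.0, 0.0, 112.8]
ft_force: [-0.1, -0.7, -0.7]
width: 0.0223
grasp_force: 0.0
```

Emit:
jog_arm(increments="26 0.0014 0.0095 -0.003 -0.135;26 0.0015 0.0096 -0.003 -0.135;26 0.0015 0.0096 -0.0027 -0.135;26 0.0015 0.0097 -0.0023 -0.135;26 0.0016 0.0098 -0.002 -0.135;26 0.0015 0.0099 -0.0016 -0.135;26 0.0014 0.01 -0.0012 -0.135;26 0.0014 0.01 -0.0007 -0.135;26 0.0013 0.01 -0.0003 -0.135;26 0 0 0 0")

```text
clock: 12.7
position: [0.6008, -0.1203, 0.1235]
eef_rot: [180.0, 0.0, -177.5]
ft_force: [0.2, 0.4, -0.4]
width: 0.0224
grasp_force: 0.0
```

Emit:
jog_arm(increments="26 0 0.002 0 0;26 0 0.002 0 0;26 0 0.002 0 0;26 0 0.002 0 0;26 0 0 0 0;26 0 0 0 0;0 0 0 0 0;0 0 0 0 0;0 0 0 0 0;0 0 0 0 0")

```text
clock: 13.7
position: [0.6009, -0.1221, 0.1237]
eef_rot: [-179.2, 0.1, -178.0]
ft_force: [1.1, -17.0, -1.6]
width: 0.0147
grasp_force: 22.2
```

Emit:
jog_arm(increments="35 0 -0.004 0 0;35 0 -0.004 0 0;35 0 0 0 0;45 0 0 -0.015 0;60 0 0 -0.02 0;60 0 0 -0.025 0;60 0 0 -0.03 0;60 0.0083 0.04 0 0;60 0.0083 0.04 0 0;60 0.0083 0.04 0 0")

```text
clock: 14.7
position: [0.5707, -0.0006, 0.2151]
eef_rot: [180.0, 0.1, -177.6]
ft_force: [0.9, 0.8, 0.3]
width: 0.0509
grasp_force: 0.0
```

Emit:
jog_arm(increments="60 0.0083 0.04 0 0;60 0.0083 0.04 0 0;60 0.0083 0.04 0 0;60 0.0083 0.04 0 0;60 0.0083 0.04 0 0;60 0 0 0 0.14;60 0 0 0 0.14;60 0 0 0 0.14;60 0 0 0 0.14;60 0 0 0 0.14")

```text
clock: 15.7
position: [0.5207, 0.1966, 0.2147]
eef_rot: [179.9, 0.0, 142.0]
ft_force: [1.1, 0.7, 0.6]
width: 0.0512
grasp_force: 0.0
```

Run:
```python
from h import *
from plant import arm
s,t=arm.get_image("scene"),arm.get_image("top"); pickle.dump((s,t),open("7.pkl","wb"))
print({k:np.round(v,4).tolist() for k,v in arm.state().items() if k in("position","eef_rot","ft_force","q")})
np.set_printoptions(linewidth=250,threshold=10**6)
o=np.array([.5258,-.1751]);R,O=cr(o,np.radians(6.05))
for d in(s,t): print(proj(d,R@np.array([.110,.045,.066])+O))
# knob found in scene / top now
g=lambda d:cv2.cvtColor(d["color"],cv2.COLOR_RGB2GRAY)
print(g(t)[185:206,304:330]);
```

```text
{'q': [14.8209, 5.6049, 75.7233, 0.0182, 98.5842, -37.5569], 'position': [0.5207, 0.1965, 0.2146], 'eef_rot': [179.9196, 0.0391, 142.3806], 'ft_force': [0.5175, -0.1286, -0.1958]}
[243.92176306 190.8045903 ]
[315.16566227 191.7160638 ]
[[ 37  39  36  36  36  41  42  38  45  41  41  38  42  40  35  39  47  36  36  41  38  37  36  32  40  33]
 [ 46  30  35  38  37  40  38  40  42  46  58  57  51  41  41  39  32  39  36  38  39  43  43  44  50  50]
 [ 37  41  40  37  38  34  37  44  58  84 104 108  98  79  61  54  56  57  56  59  68  74  82  89 101 105]
 [ 35  42  43  45  36  41  55  74  98 128 148 154 140 123 127 124 127 125 128 129 134 139 145 154 163 169]
 [ 37  43  51  57  60  70 100 128 145 152 153 150 144 155 171 185 186 188 187 188 189 191 192 196 201 203]
 [ 60  79 107 124 125 131 154 168 169 156 128 107 115 150 185 206 211 213 210 211 212 212 213 214 216 216]
 [ 73 133 168 184 185 185 189 194 181 147  99  66  76 125 174 201 214 217 218 217 216 218 218 218 218 217]
 [ 99 160 197 211 211 206 204 202 185 151 103  58  57 101 153 199 215 217 216 218 219 217 216 219 217 218]
 [107 17
[... 683 characters left out ...]
 217 217 217 217 217 218 218 218 217 217 218 217 216 217]
 [ 49 111 173 205 206 187 170 185 200 201 206 214 216 217 218 216 216 216 218 217 217 218 217 217 217 219]
 [ 51 112 175 207 211 196 179 189 199 201 206 213 218 217 217 216 219 216 217 219 217 216 216 218 218 216]
 [ 55 111 173 208 213 204 191 192 200 198 205 213 219 217 217 218 218 217 219 215 218 218 217 217 217 218]
 [ 47 108 175 209 215 206 193 194 202 200 205 214 216 217 216 216 218 217 217 218 218 218 216 218 219 218]
 [ 46 107 174 210 216 208 193 192 199 198 204 212 217 217 219 217 218 218 217 215 213 213 212 211 211 212]
 [ 53 106 172 206 216 209 194 193 199 197 203 213 217 218 218 216 214 212 208 205 200 196 192 191 190 189]]
```

Emit:
jog_arm(increments="60 0 0 0.03 0.06;60 0 0 0.035 0;60 0 0 0.035 0;60 0 0 0.035 0;60 0 0 0.03 0;60 0 0 0.02 0;60 0 0 0.012 0;60 0 0 0.008 0;60 0 0 0.005 0;60 0 0 0.004 0")

```text
clock: 16.8
position: [0.5218, 0.196, 0.0001]
eef_rot: [179.9, 0.1, 138.9]
ft_force: [-0.3, -0.6, -0.3]
width: 0.0512
grasp_force: 0.0
```

Emit:
jog_arm(increments="60 0 0 0.002 0;60 0 0 0.002 0;60 0 0 0.002 0;60 0 0 0.001 0;60 0 0 0.001 0;60 0 0 0.001 0;60 0 0 0 0;60 0 0 0 0;60 0 0 0 0;60 0 0 0 0")

```text
clock: 17.8
position: [0.5209, 0.1957, -0.0097]
eef_rot: [180.0, 0.0, 138.9]
ft_force: [0.2, 1.1, 0.4]
width: 0.0513
grasp_force: 0.0
```

Emit:
jog_arm(increments="60 0 0 0.002 0;60 0 0 0.002 0;60 0 0 0.002 0;60 0 0 0.002 0;60 0 0 0.001 0;60 0 0 0.001 0;60 0 0 0 0;60 0 0 0 0;60 0 0 0 0;60 0 0 0 0")

```text
clock: 18.8
position: [0.521, 0.1957, -0.0197]
eef_rot: [180.0, 0.0, 138.9]
ft_force: [0.4, 0.5, 0.5]
width: 0.0511
grasp_force: 0.0
```

Emit:
jog_arm(increments="60 0 0 0.001 0;60 0 0 0.001 0;60 0 0 0.001 0;60 0 0 0.001 0;60 0 0 0.001 0;60 0 0 0.001 0;60 0 0 0 0;60 0 0 0 0;60 0 0 0 0;60 0 0 0 0")

```text
clock: 19.8
position: [0.5209, 0.1957, -0.0258]
eef_rot: [180.0, 0.0, 138.9]
ft_force: [-0.4, 0.7, -0.2]
width: 0.0513
grasp_force: 0.0
```

Still no contact. I'll close here.

Emit:
jog_arm(increments="40 0 0 0 0;30 0 0 0 0;20 0 0 0 0;20 0 0 0 0;20 0 0 0 0;20 0 0 0 0;20 0 0 0 0;20 0 0 0 0;20 0 0 0 0;20 0 0 0 0", force=30)

```text
clock: 20.8
position: [0.5211, 0.1957, -0.0256]
eef_rot: [180.0, 0.0, 138.9]
ft_force: [0.5, 0.1, 1.9]
width: 0.0274
grasp_force: 30.7
```

Emit:
jog_arm(increments="20 0 0 -0.01 0;20 0 0 -0.02 0;20 0 0 -0.025 0;20 0 0 -0.03 0;20 0 0 -0.03 0;20 0 0 -0.03 0;20 0 0 -0.025 0;20 0 0 -0.02 0;20 0 0 0 0;20 0 0 0 0")

```text
clock: 21.8
position: [0.5206, 0.1956, 0.1639]
eef_rot: [-180.0, -0.0, 138.9]
ft_force: [0.7, -1.0, -1.3]
width: 0.0274
grasp_force: 30.4
```

Run:
```python
from h import *
from plant import arm
s,t=arm.get_image("scene"),arm.get_image("top"); pickle.dump((s,t),open("8.pkl","wb"))
st=arm.state();p=st["position"];y=np.radians(st["eef_rot"][2]);print(p,st["eef_rot"],st["width"])
z=p[2]+.0256+.015; u=-np.array([np.cos(y),np.sin(y),0]); C=np.array([p[0],p[1],z])
for nm,d in(("s",s),("t",t)):
    for k in(-155,-135,0,60,80): print(nm,k,proj(d,C+u*(k+20)/1000).round(1))
a=crop(s,300,180,390,260,5);b=crop(t,170,170,260,270,5)
im=np.zeros((500,900,3),np.uint8);im[:400,:450]=a;im[:500,450:]=b
im=cv2.resize(im,(800,444)); cv2.imwrite("pics/e1.png",im)
```

```text
[0.51970122 0.19540584 0.16206855] [-1.79816156e+02 -1.18713887e-01  1.38876022e+02] 0.02758620065937735
s -155 [376.7 191. ]
s -135 [371.3 192.1]
s 0 [333.6 199.2]
s 60 [316.2 202.5]
s 80 [310.3 203.6]
t -155 [181.8 244.2]
t -135 [186.5 239.4]
t 0 [217.3 207.4]
t 60 [230.7 193.4]
t 80 [235.2 188.8]
```

View pics/e1.png

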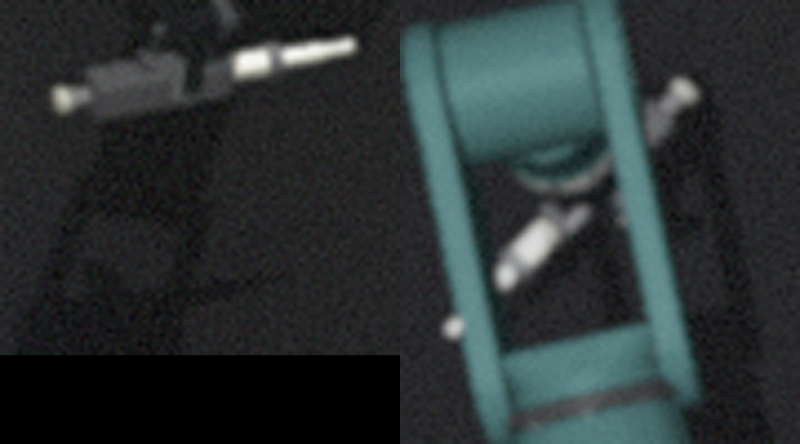

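The picture shows the pipette held level. The top view has its tip at about (181.7,243.6) and plunger end at about (235.2,189), matching the prediction. The scene view has the tip at about (380,190), which is +3 px off. I'll check the extents numerically.

Run:
```python
from h import *
s,t=pickle.load(open("8.pkl","rb")); s0=pickle.load(open("scene0.pkl","rb"));t0=pickle.load(open("top0.pkl","rb"))
g=lambda d:cv2.cvtColor(d["color"],cv2.COLOR_RGB2GRAY).astype(np.float32)
def prof(d,p0,p1,L0,L1):  # sample along predicted axis, max over +-4px across
    p0,p1=np.array(p0),np.array(p1);e=p1-p0;n=np.array([-e[1],e[0]])/np.linalg.norm(e)
    xs=np.arange(L0-20,L1+21,2.5); G=g(d); out=[]
    for x in xs:
        c=p0+e*(x-L0)/(L1-L0); q=[(c+n*k).astype(np.float32) for k in np.arange(-4,4.1,.5)]
        m=cv2.remap(G,np.array([[a[0] for a in q]]),np.array([[a[1] for a in q]]),cv2.INTER_LINEAR)[0]
        out.append((x,int(m.max())))
    return out
C=np.array([.5203,.1956,.1637+.0406]);y=np.radians(138.9);u=-np.array([np.cos(y),np.sin(y),0])
for nm,d in(("s",s),("t",t)):
    P=[proj(d,C+u*(k+20)/1000) for k in(-155,80)]; print(nm,prof(d,*P,-155,80))
C0=np.array([.5207,.1957,.015])
for nm,d in(("s0",s0),("t0",t0)):
    P=[proj(d,C0+u*(k+20)/1000) for k in(-155,80)]; print(nm,prof(d,*P,-155,80))
```

```text
s [(np.float64(-175.0), 36), (np.float64(-172.5), 38), (np.float64(-170.0), 37), (np.float64(-167.5), 65), (np.float64(-165.0), 110), (np.float64(-162.5), 160), (np.float64(-160.0), 203), (np.float64(-157.5), 211), (np.float64(-155.0), 210), (np.float64(-152.5), 211), (np.float64(-150.0), 213), (np.float64(-147.5), 209), (np.float64(-145.0), 209), (np.float64(-142.5), 217), (np.float64(-140.0), 222), (np.float64(-137.5), 225), (np.float64(-135.0), 233), (np.float64(-132.5), 238), (np.float64(-130.0), 236), (np.float64(-127.5), 231), (np.float64(-125.0), 230), (np.float64(-122.5), 233), (np.float64(-120.0), 235), (np.float64(-117.5), 238), (np.float64(-115.0), 238), (np.float64(-112.5), 236), (np.float64(-110.0), 218), (np.float64(-107.5), 183), (np.float64(-105.0), 151), (np.float64(-102.5), 134), (np.float64(-100.0), 138), (np.float64(-97.5), 169), (np.float64(-95.0), 206), (np.float64(-92.5), 236), (np.float64(-90.0), 240), (np.float64(-87.5), 242), (np.float64(-85.0), 244), (np.float64(-82.5), 242), (np.float64(-80.0), 243), (np.float64(-77.5), 241), (np.float64(-75.0), 235), (np.
[... 9582 characters left out ...]
, 158), (np.float64(32.5), 158), (np.float64(35.0), 157), (np.float64(37.5), 157), (np.float64(40.0), 157), (np.float64(42.5), 158), (np.float64(45.0), 157), (np.float64(47.5), 157), (np.float64(50.0), 154), (np.float64(52.5), 151), (np.float64(55.0), 158), (np.float64(57.5), 168), (np.float64(60.0), 174), (np.float64(62.5), 178), (np.float64(65.0), 181), (np.float64(67.5), 188), (np.float64(70.0), 197), (np.float64(72.5), 204), (np.float64(75.0), 202), (np.float64(77.5), 181), (np.float64(80.0), 144), (np.float64(82.5), 98), (np.float64(85.0), 64), (np.float64(87.5), 46), (np.float64(90.0), 42), (np.float64(92.5), 41), (np.float64(95.0), 40), (np.float64(97.5), 44), (np.float64(100.0), 43)]
```

The relative features agree on a grasp at about pipette x −20. Next I'll turn to 186° and carry it over the cradle.

Emit:
jog_arm(increments="20 0 0 -0.004 -0.1;20 0 0 -0.004 -0.12;20 0 0 -0.004 -0.12;20 0 0 -0.004 -0.12;20 0 0 -0.004 -0.12;20 0 0 0 -0.12;20 0 0 0 -0.1;20 0 0 0 -0.023;20 0 -0.01 0 0;20 0.001 -0.02 0 0")

```text
clock: 22.9
position: [0.5226, 0.1658, 0.1831]
eef_rot: [-180.0, -0.1, -174.0]
ft_force: [0.9, -0.6, -0.9]
width: 0.0272
grasp_force: 30.4
```

Emit:
jog_arm(increments="20 0.006 -0.037 0 0;20 0.006 -0.037 0 0;20 0.006 -0.037 0 0;20 0.006 -0.037 0 0;20 0.006 -0.037 0 0;20 0.006 -0.037 0 0;20 0.006 -0.037 0 0;20 0.006 -0.037 0 0;20 0.006 -0.025 0 0;20 0.004 -0.015 0 0")

```text
clock: 23.9
position: [0.4996, -0.177, 0.1835]
eef_rot: [-180.0, -0.1, -174.2]
ft_force: [0.1, -0.3, -1.3]
width: 0.0275
grasp_force: 30.4
```

Emit:
jog_arm(increments="20 0 -0.001 0.015 0;20 -0.001 0 0.02 0;20 0 0 0.02 0;20 0 0 0.02 0;20 0 0 0.018 0;20 0 0 0.014 0;20 0 0 0.008 0;20 0 0 0.004 0;20 0 0 0 0;20 0 0 0 0", force=25)

```text
clock: 24.9
position: [0.5021, -0.1753, 0.0656]
eef_rot: [-180.0, 0.0, -174.0]
ft_force: [-0.1, -0.6, -0.9]
width: 0.0275
grasp_force: 30.5
```

Run:
```python
from h import *
from plant import arm
s,t=arm.get_image("scene"),arm.get_image("top"); pickle.dump((s,t),open("9.pkl","wb"))
st=arm.state();print({k:np.round(st[k],4).tolist() for k in("position","eef_rot","ft_force","width")})
np.set_printoptions(linewidth=250,threshold=10**6)
R,O=cr((.5258,-.1751),np.radians(6.05))
p=st["position"]; y=np.radians(6.05);u=np.array([np.cos(y),np.sin(y),0]);C=np.array([*p[:2],p[2]+.0256+.015])
for k in(-155,-90,-55,55,80): print(k,[proj(d,C+u*(k+20)/1000).round(1).tolist() for d in(s,t)])
G=cv2.cvtColor(t["color"],cv2.COLOR_RGB2GRAY); print(G[186:206:1,314:338]); print(G[246:284:2,322:346])
```

```text
{'position': [0.5022, -0.1754, 0.0658], 'eef_rot': [-179.9848, 0.0687, -173.9724], 'ft_force': [-0.8806, -1.1296, -0.9148], 'width': 0.0278}
-155 [[263.8, 169.2], [333.7, 267.2]]
-90 [[256.3, 177.3], [331.7, 247.1]]
-55 [[252.1, 181.8], [330.6, 236.3]]
55 [[237.9, 197.0], [327.3, 203.2]]
80 [[234.5, 200.7], [326.6, 195.8]]
[[ 57  55  50  48  39  40  37  36  34  37  36  43  42  39  37  47  57  73  82  86  85  80  73  66]
 [105 110 100  78  61  58  59  56  62  64  66  76  73  79  66  59  68  87  92  93  89  89  86  84]
 [145 153 139 128 123 128 125 129 128 127 133 139 137 123 101  75  84  95  95  98  97  90 101  99]
 [146 149 145 153 174 182 185 187 188 186 189 190 182 159 120  90  92 103 104 103 101 102 108 109]
 [126 109 116 151 186 204 211 208 212 212 213 209 196 163 119  96 103 108 105 102 105 111 113 106]
 [ 98  67  79 124 172 203 214 217 218 219 216 211 192 146 105  99 108 107 107 106 114 116 116 106]
 [101  60  58 100 159 198 213 215 217 216 215 202 169 123 100 102 109 113 109 110 117 122 117 105]
 [124  89  82 111 159 197 212 210 210 212 208 189 143 102  99 113 115 112 112 117 
[... 2387 characters left out ...]
9  37]
 [ 95  88  81  71  66  66  66  72  68  73  71  77  90 109 120 123 121 125 111  93  61  48  44  38]
 [103  99  97  89  81  78  82  75  66  62  61  78  98 112 113 114 113 109  87  60  45  44  42  41]
 [102 101  92  91  91  90  84  68  53  53  57  79  95 107 108 110 105  84  58  38  40  47  36  40]
 [101  98  95  95  91  89  85  73  68  62  63  79  93 101 101  93  75  53  43  37  38  39  38  41]
 [ 98  93  94  92  89  87  81  72  69  77  86  87  90  91  84  66  51  42  45  39  32  35  39  46]
 [100  97  93  89  86  80  76  67  59  65  75  76  82  76  64  48  41  36  44  38  38  40  39  34]
 [ 97  96  94  90  88  79  73  57  50  50  53  58  56  54  38  42  39  39  42  46  36  38  37  41]]
```

Emit:
jog_arm(increments="20 0.001 -0.001 0 0;20 0.001 -0.001 0.001 0;20 0 0 0.002 0;20 0 0 0.002 0;20 0 0 0.002 0;20 0 0 0.002 0;20 0 0 0.002 0;20 0 0 0.001 0;20 0 0 0 0;20 0 0 0 0", force=22)

```text
clock: 26.0
position: [0.5, -0.1776, 0.0534]
eef_rot: [-180.0, 0.0, -174.0]
ft_force: [-1.3, 0.8, -0.4]
width: 0.0273
grasp_force: 30.8
```

Emit:
jog_arm(increments="20 0 0 0.002 0;20 0 0 0.002 0;20 0 0 0.002 0;20 0 0 0.002 0;20 0 0 0 0;20 0 0 0 0;20 0 0 0 0;20 0 0 0 0;20 0 0 0 0;20 0 0 0 0", force=22)

```text
clock: 27.0
position: [0.4996, -0.178, 0.0455]
eef_rot: [-180.0, -0.0, -174.0]
ft_force: [-6.4, -1.3, 5.6]
width: 0.0272
grasp_force: 31.8
```

Emit:
jog_arm(increments="20 0 0 0.001 0;20 0 0 0.001 0;20 0 0 0.001 0;20 0 0 0.001 0;20 0 0 0.001 0;20 0 0 0 0;20 0 0 0 0;20 0 0 0 0;20 0 0 0 0;20 0 0 0 0")

```text
clock: 28.0
position: [0.4996, -0.1779, 0.0403]
eef_rot: [-180.0, -0.0, -174.0]
ft_force: [-4.9, -0.0, 4.0]
width: 0.0273
grasp_force: 32.1
```

```bash
cat > pit.py <<'E'
import sys
from h import *
from plant import arm
s,t=arm.get_image("scene"),arm.get_image("top"); pickle.dump((s,t),open(sys.argv[1],"wb"))
st=arm.state();print({k:np.round(st[k],4).tolist() for k in("position","ft_force","ft_torque","width","grasp_force")})
s0=pickle.load(open("7.pkl","rb"))[0]
g=lambda d:cv2.GaussianBlur(cv2.cvtColor(d["color"],cv2.COLOR_RGB2GRAY).astype(np.float32),(0,0),.6)
R,O=cr((.5258,-.1751),np.radians(6.05))
for k in(-155,-120,-90,-70,55,67,80): print(k,"home scene",proj(s,R@np.array([k/1000,0,.015])+O).round(1),"top",proj(t,R@np.array([k/1000,0,.015])+O).round(1))
# white tip pixels in scene over black bench, new vs before
D=g(s)-g(s0); m=(D>35).astype(np.uint8); n,l,stt,c=cv2.connectedComponentsWithStats(m)
for i in range(1,n):
    if stt[i,4]>6 and 200<c[i][0]<300 and 150<c[i][1]<240: print("new bright",stt[i].tolist(),c[i].round(1))
E
python3 pit.py 10.pkl
```

```text
{'position': [0.4996, -0.1779, 0.0403], 'ft_force': [-5.0939, -0.3893, 4.1113], 'ft_torque': [-0.0995, 0.4127, -0.0486], 'width': 0.0276, 'grasp_force': 32.1119}
-155 home scene [262.7 186.9] top [331.1 266.3]
-120 home scene [259.  188.6] top [330.5 256.3]
-90 home scene [255.7 190.1] top [330.1 247.6]
-70 home scene [253.4 191.2] top [329.8 241.9]
55 home scene [238.2 198.1] top [327.9 205.1]
67 home scene [236.6 198.8] top [327.7 201.5]
80 home scene [234.9 199.6] top [327.5 197.6]
new bright [236, 146, 22, 11, 133] [246.6 151.7]
new bright [257, 170, 4, 4, 9] [258.6 171.7]
new bright [256, 179, 10, 9, 37] [261.1 182.2]
new bright [235, 196, 3, 6, 16] [235.9 198.5]
```

Emit:
jog_arm(increments="20 0 0 0.001 0;20 0 0 0.001 0;20 0 0 0.001 0;20 0 0 0.001 0;20 0 0 0.001 0;20 0 0 0.001 0;20 0 0 0 0;20 0 0 0 0;20 0 0 0 0;20 0 0 0 0")

```text
clock: 29.1
position: [0.4994, -0.1779, 0.0341]
eef_rot: [-180.0, -0.1, -174.0]
ft_force: [-5.8, -0.4, 5.4]
width: 0.0274
grasp_force: 32.7
```

```bash
python3 pit.py 11.pkl | grep -v home
```

```text
{'position': [0.4994, -0.1779, 0.0341], 'ft_force': [-5.0814, -0.144, 3.3728], 'ft_torque': [-0.1328, 0.4906, 0.0187], 'width': 0.0273, 'grasp_force': 32.6737}
new bright [236, 148, 22, 11, 130] [246.5 153.5]
new bright [258, 172, 4, 3, 8] [259.2 173.1]
new bright [255, 183, 11, 7, 40] [260.2 185.6]
new bright [235, 196, 3, 6, 16] [236.  198.2]
```

Emit:
jog_arm(increments="20 0 0 0.001 0;20 0 0 0.001 0;20 0 0 0.001 0;20 0 0 0 0;20 0 0 0 0;20 0 0 0 0;20 0 0 0 0;20 0 0 0 0;20 0 0 0 0;20 0 0 0 0")

```text
clock: 30.2
position: [0.4993, -0.1779, 0.0315]
eef_rot: [-180.0, -0.1, -174.0]
ft_force: [-5.1, -0.7, 6.0]
width: 0.0276
grasp_force: 33.2
```

```bash
python3 pit.py 12.pkl | grep -v home
```

```text
{'position': [0.4993, -0.1779, 0.0315], 'ft_force': [-5.9515, -0.8019, 6.1464], 'ft_torque': [-0.0909, 0.6762, -0.019], 'width': 0.0275, 'grasp_force': 33.1755}
new bright [236, 149, 21, 10, 124] [246.5 154.2]
new bright [258, 172, 4, 4, 10] [259.3 173.9]
new bright [255, 184, 11, 6, 36] [260.5 186.6]
new bright [235, 196, 3, 5, 15] [236. 198.]
```

Emit:
jog_arm(increments="20 0 0 0.001 0;20 0 0 0.001 0;20 0 0 0.001 0;20 0 0 0 0;20 0 0 0 0;20 0 0 0 0;20 0 0 0 0;20 0 0 0 0;20 0 0 0 0;20 0 0 0 0")

```text
clock: 31.3
position: [0.4994, -0.1779, 0.0314]
eef_rot: [-179.9, -0.0, -174.0]
ft_force: [-12.2, 1.1, 19.0]
width: 0.027
grasp_force: 34.8
```

```bash
python3 pit.py 13.pkl | grep -v home
```

```text
{'position': [0.4994, -0.1779, 0.0314], 'ft_force': [-12.0812, 2.0843, 18.3896], 'ft_torque': [0.3388, 1.5221, 0.0037], 'width': 0.0275, 'grasp_force': 34.7584}
new bright [236, 149, 21, 10, 122] [246.5 154.2]
new bright [258, 172, 4, 4, 9] [259.1 173.9]
new bright [255, 184, 11, 6, 37] [260.7 186.6]
new bright [235, 196, 3, 5, 15] [236. 198.]
```

Emit:
jog_arm(increments="20 0 0 -0.001 0;20 0 0 -0.001 0;20 0 0 -0.001 0;20 0 0 0 0;20 0 0 0 0;25 0 0 0 0;30 0 0 0 0;35 0 0 0 0;45 0 0 0 0;50 0 0 0 0")

```text
clock: 32.4
position: [0.5002, -0.1773, 0.0307]
eef_rot: [180.0, 0.0, -174.0]
ft_force: [-0.2, -0.1, -0.3]
width: 0.0425
grasp_force: 0.0
```

Emit:
jog_arm(increments="55 0 0 0 0;55 0 0 0 0;55 0 0 -0.01 0;55 0 0 -0.02 0;55 0 0 -0.03 0;55 0 0 -0.04 0;55 0 0 -0.04 0;55 0 0 0 0;55 0 0 0 0;55 0 0 0 0")

```text
clock: 33.4
position: [0.4993, -0.1772, 0.1702]
eef_rot: [179.9, -0.1, -174.0]
ft_force: [-0.3, -0.6, -1.3]
width: 0.0469
grasp_force: 0.0
```

```bash
python3 pit.py 14.pkl
python3 - <<'E'
from h import *
np.set_printoptions(linewidth=250,threshold=10**6)
s,t=pickle.load(open("14.pkl","rb"))
print(cv2.cvtColor(t["color"],cv2.COLOR_RGB2GRAY)[190:272:2,318:342]);print(cv2.cvtColor(s["color"],cv2.COLOR_RGB2GRAY)[182:208,228:272])
E
```

```text
{'position': [0.499, -0.1771, 0.1694], 'ft_force': [0.1549, 0.2295, 0.578], 'ft_torque': [0.0267, 0.0091, -0.0104], 'width': 0.0472, 'grasp_force': 0.0}
-155 home scene [262.7 186.9] top [331.1 266.3]
-120 home scene [259.  188.6] top [330.5 256.3]
-90 home scene [255.7 190.1] top [330.1 247.6]
-70 home scene [253.4 191.2] top [329.8 241.9]
55 home scene [238.2 198.1] top [327.9 205.1]
67 home scene [236.6 198.8] top [327.7 201.5]
80 home scene [234.9 199.6] top [327.5 197.6]
new bright [252, 157, 2, 7, 9] [252.2 160.6]
new bright [254, 184, 12, 6, 46] [259.5 186.7]
new bright [235, 196, 3, 5, 13] [236.  197.7]
[[185 203 209 210 207 204 199 198 202 200 180 126  86  97 112 125 126 129 125 122 113 103 103 111]
 [159 195 206 201 197 193 193 190 187 169 135  99  97 115 126 129 128 127 123 105  89  98 118 123]
 [174 189 195 193 191 191 190 184 163 121  88  96 110 123 125 126 126 123 103  87  98 115 128 126]
 [205 194 191 191 190 193 185 165 123  83  94 112 124 122 129 127 121 105  91  93 109 115 118 122]
 [199 192 190 191 191 187 171 132  87  93 111 124 125 128 125 122 107  86  92 103 110
[... 7533 characters left out ...]
4 164 161 156 146 142 131 122 113  98  91  82  76  72  80  93 124 144 147 158 161 165 155 161 190 205 222 230 231 216 198 180 175 188 213 231 241 233 185 118  66]
 [237 228 207 179 169 162 168 159 160 160 152 148 136 121 110 106 103 121 137 149 151 152 157 163 160 154 154 161 170 177 188 191 179 175 182 190 211 230 241 243 216 148  85  41]
 [243 241 235 209 178 170 164 166 165 160 162 160 156 153 147 142 143 152 158 160 154 150 158 165 168 152 143 147 154 155 160 175 176 181 193 214 231 242 243 228 173 104  54  37]
 [242 244 243 234 205 179 171 167 163 168 169 165 165 166 165 163 158 161 170 164 163 162 172 186 180 159 141 149 158 164 174 184 187 185 201 228 241 245 237 187 115  64  37  30]]
```

Emit:
jog_arm(increments="40 0 0.02 -0.01 0;40 0 0.037 0 0;40 0 0.037 0 0;40 0 0.037 0 0;40 0 0.037 0 0;40 0 0.037 0 0;40 0 0.037 0 0;40 0 0.02 0 0;40 0 0 0 0;40 0 0 0 0")

```text
clock: 34.5
position: [0.4719, 0.0828, 0.1801]
eef_rot: [-180.0, -0.1, -173.9]
ft_force: [-0.3, -0.7, 0.0]
width: 0.0346
grasp_force: 0.0
```

Run:
```python
from h import *
from plant import arm
np.set_printoptions(linewidth=250,threshold=10**6)
s,t=arm.get_image("scene"),arm.get_image("top"); pickle.dump((s,t),open("15.pkl","wb"))
R,O=cr((.5258,-.1751),np.radians(6.05))
G=cv2.cvtColor(t["color"],cv2.COLOR_RGB2GRAY)
print(G[190:272,320:340])
P=lambda k,z=15:proj(t,R@np.array([k/1000,0,z/1000])+O).round(1).tolist()
print({k:P(k) for k in(-155,-95,-85,-55,55,70,80)},"hook",P(12,42),"bodyfront top",P(-55,30),"rear",P(55,30))
st=arm.state(); print(st["position"],st["eef_rot"])
```

```text
[[211 211 210 211 211 213 212 213 216 215 217 218 217 217 218 217 217 216 218 217]
 [214 215 218 215 217 218 218 217 218 217 218 218 217 216 218 220 218 216 217 218]
 [215 218 217 218 216 218 217 217 217 217 218 218 217 219 219 216 218 218 217 217]
 [213 216 217 218 216 218 218 217 217 217 217 218 218 218 218 217 218 217 217 218]
 [215 218 217 216 216 216 218 217 216 218 217 217 218 217 215 215 218 216 216 215]
 [218 217 219 217 217 216 217 217 218 217 216 219 217 219 218 217 216 217 217 218]
 [217 217 218 217 217 218 218 218 218 218 218 217 217 218 217 219 217 217 218 218]
 [217 218 217 217 217 216 215 212 211 211 213 216 217 217 217 218 217 216 218 217]
 [218 218 218 217 215 210 204 202 201 203 206 212 216 216 218 218 216 216 217 217]
 [217 217 218 216 217 204 199 201 202 205 206 210 216 217 216 218 218 219 218 219]
 [218 218 217 217 213 204 195 200 208 209 207 209 214 218 215 217 216 219 217 217]
 [217 218 218 218 216 204 192 190 199 205 206 212 215 216 217 216 217 218 216 219]
 [216 219 218 217 215 207 192 181 187 193 199 212 217 217 216 217 218 216 219 217]
 [216 217 218 217 218
[... 5306 characters left out ...]
42  43  34  42  35  42  69 118 153 153 116  63  44  40  41  34  38]
 [ 35  37  36  43  40  44  40  36  38  46  82 108 112  80  53  32  34  35  43  40]
 [ 41  37  44  38  44  38  41  38  46  44  48  56  55  53  42  38  40  37  42  39]
 [ 37  37  35  38  47  39  41  42  33  32  37  46  40  42  37  39  39  39  44  44]
 [ 40  40  44  41  41  44  39  38  39  36  39  40  42  40  37  39  42  35  40  39]]
{-155: [331.1, 266.3], -95: [330.2, 249.1], -85: [330.0, 246.2], -55: [329.6, 237.5], 55: [327.9, 205.1], 70: [327.6, 200.6], 80: [327.5, 197.6]} hook [329.7, 219.4] bodyfront top [330.2, 238.5] rear [328.5, 205.8]
[0.47229584 0.08200806 0.18052393] [-1.79961779e+02 -7.46830776e-02 -1.74037106e+02]
```

The clear top view has the tip end at row 267.6 (predicted 266.3), the collar at 248.5 (predicted 247.6), and the body centred in the saddle, so the pipette is home. Next I'll shut the latch.

Emit:
jog_arm(increments="40 -0.0152 -0.0309 0 0;40 -0.0152 -0.0309 0 0;40 -0.0152 -0.0309 0 0;40 -0.0152 -0.0309 0 0;40 -0.0152 -0.0309 0 0;40 -0.0152 -0.0309 0 0;40 -0.0152 -0.031 0 0.06;40 0 0 0 0;40 0 0 0 0;40 0 0 0 0")

```text
clock: 35.6
position: [0.6004, -0.1212, 0.1811]
eef_rot: [180.0, -0.0, -177.4]
ft_force: [-0.5, -0.0, -0.2]
width: 0.0343
grasp_force: 0.0
```

Emit:
jog_arm(increments="40 0 0 0.012 0;40 0 0 0.012 0;40 0 0 0.012 0;40 0 0 0.01 0;40 0 0 0.007 0;40 0 0 0.004 0;0 0 0 0 0;0 0 0 0 0;0 0 0 0 0;0 0 0 0 0", force=20)

```text
clock: 36.6
position: [0.6008, -0.1222, 0.1239]
eef_rot: [-179.9, -0.0, -177.5]
ft_force: [1.0, -4.8, -4.6]
width: 0.0149
grasp_force: 20.5
```

Run:
```python
from arc import *
o,y=arc(1.57,1.57-np.arange(14)*.13,182.6); [print(*r) for r in o]; print(y)
```

```text
0.0 -0.0097 0.0002 0.13
-0.0 -0.0098 0.0007 0.13
-0.0002 -0.0096 0.001 0.13
-0.0002 -0.0097 0.0015 0.13
-0.0002 -0.0095 0.0018 0.13
-0.0002 -0.0095 0.0022 0.13
-0.0003 -0.0095 0.0025 0.13
-0.0002 -0.0093 0.0028 0.13
-0.0002 -0.0093 0.003 0.13
-0.0001 -0.0092 0.0031 0.13
-0.0001 -0.0092 0.0033 0.13
0.0001 -0.0092 0.0033 0.13
0.0 -0.0091 0.0033 0.13
85.77013262289094
```

Emit:
jog_arm(increments="26 0 0 0 0;26 0 0 0 0;26 0 -0.0097 0.0002 0.13;26 0 -0.0098 0.0007 0.13;26 -0.0002 -0.0096 0.001 0.13;26 -0.0002 -0.0097 0.0015 0.13;26 -0.0002 -0.0095 0.0018 0.13;26 -0.0002 -0.0095 0.0022 0.13;26 -0.0003 -0.0095 0.0025 0.13;26 -0.0002 -0.0093 0.0028 0.13")

```text
clock: 37.6
position: [0.5744, -0.1887, 0.1131]
eef_rot: [179.8, 0.1, 122.7]
ft_force: [0.6, 0.1, 0.5]
width: 0.0222
grasp_force: 0.5
```

Emit:
jog_arm(increments="26 -0.0002 -0.0093 0.003 0.13;26 0 -0.0092 0.003 0.13;26 0 -0.0092 0.003 0.13;26 0 -0.0092 0.003 0.13;26 0 -0.004 0.001 0;26 0 -0.003 0 0;26 0 -0.002 0 0;26 0 0 0 0;26 0 0 0 0;26 0 0 0 0")

```text
clock: 38.6
position: [0.5331, -0.2028, 0.0996]
eef_rot: [179.7, 0.0, 93.4]
ft_force: [6.7, -0.2, -1.0]
width: 0.022
grasp_force: 2.5
```

Emit:
jog_arm(increments="26 0 -0.002 0 0;26 0 -0.002 0 0;26 0 0 0 0;26 0 0.004 0 0;26 0 0.004 0 0;35 0 0 -0.005 0;40 0 0 -0.02 0;40 0 0 -0.03 0;40 0 0 -0.03 0;40 0 0 -0.01 0")

```text
clock: 39.6
position: [0.5354, -0.2038, 0.1977]
eef_rot: [179.7, 0.2, 93.2]
ft_force: [0.2, 0.3, 0.8]
width: 0.0342
grasp_force: 0.0
```

Emit:
jog_arm(increments="40 0.037 0 0 0;40 0.037 0 0 0;40 0.037 0 0 0;40 0.037 0 0 0;40 0.037 0 0 0;40 0.037 0 0 0;40 0.037 0 0 0;40 0.02 0 0 0;40 0 0 0 0;40 0 0 0 0")

```text
clock: 40.6
position: [0.5182, 0.0754, 0.1926]
eef_rot: [-179.9, 0.0, 93.3]
ft_force: [0.0, 0.4, -0.3]
width: 0.0339
grasp_force: 0.0
```

Run:
```python
from h import *
from plant import arm
np.set_printoptions(linewidth=250,threshold=10**6)
s,t=arm.get_image("scene"),arm.get_image("top"); pickle.dump((s,t),open("16.pkl","wb"))
R,O=cr((.5258,-.1751),np.radians(6.05))
G=cv2.cvtColor(t["color"],cv2.COLOR_RGB2GRAY)
print(G[200:222,314:346])
for q in(0,.05,.1): print(q,proj(t,R@(np.array([35+75*np.sin(q),45-75*np.cos(q),66])/1000)+O).round(1))
t0,tm=pickle.load(open("top0.pkl","rb")),pickle.load(open("15.pkl","rb"))[1]
g=lambda d:cv2.cvtColor(d["color"],cv2.COLOR_RGB2GRAY)
print("tip",g(t)[262:271,328:334].tolist())
for n,(a,b,c,e) in dict(rack=(250,135,305,180),jar=(115,205,160,245),box=(395,222,450,265),timer=(375,168,410,202)).items():
    D=cv2.absdiff(g(t0)[b:e,a:c],g(t)[b:e,a:c]); print(n,D.max(),(D>25).sum())
```

```text
[[218 217 217 216 218 218 218 218 217 218 213 203 197 201 208 209 208 209 215 217 217 216 217 218 217 218 218 218 213 186 130  60]
 [218 217 218 217 217 219 217 218 217 217 217 206 193 193 200 203 205 211 216 218 218 217 218 217 217 217 218 217 212 189 133  58]
 [216 217 217 216 217 216 216 218 217 218 214 208 190 182 187 192 198 213 219 216 217 218 217 217 218 217 216 216 212 188 130  57]
 [218 219 216 217 216 216 219 217 217 217 217 212 196 182 182 188 198 211 217 218 216 216 219 218 218 215 216 218 214 189 132  61]
 [216 218 217 217 217 218 217 217 216 215 211 207 195 179 180 187 193 205 208 210 210 214 216 218 217 218 219 217 212 188 133  68]
 [218 217 218 217 216 217 213 212 209 205 197 185 175 166 172 176 177 182 182 180 186 199 210 213 217 218 217 217 213 191 134  67]
 [217 217 217 217 216 216 206 193 180 171 158 144 142 143 151 155 149 146 138 135 143 169 191 205 213 218 217 216 212 189 138  66]
 [211 211 213 216 218 214 198 169 138 120 109 112 124 130 140 140 138 131 124 110 109 133 161 191 207 216 218 217 213 194 144  83]
 [190 191 201 211 217 213 198 157 117  92  86 107 13
[... 1444 characters left out ...]
32 133 140 140 139 142 162 191 211 217 217 217 218 217 219 218 215 208 180]
 [218 218 218 217 218 218 217 218 217 213 193 148 122 128 136 148 148 142 141 157 190 211 219 217 217 218 217 216 217 217 210 186]
 [217 218 216 217 216 217 216 219 216 211 193 151 125 133 137 143 143 140 143 156 187 210 217 218 217 216 217 218 218 216 211 186]]
0 [339.7 213.1]
0.05 [339.7 211.9]
0.1 [339.5 210.8]
tip [[52, 107, 171, 200, 188, 132], [54, 109, 172, 200, 191, 137], [51, 105, 168, 199, 188, 140], [44, 94, 157, 190, 186, 138], [37, 84, 145, 179, 179, 139], [37, 63, 117, 151, 154, 119], [29, 53, 79, 105, 111, 76], [38, 37, 47, 61, 63, 53], [40, 34, 38, 41, 46, 34]]
rack 74 172
jar 18 0
box 17 0
timer 18 0
```

Run:
```python
from h import *
from plant import arm
g=lambda d:cv2.cvtColor(d["color"],cv2.COLOR_RGB2GRAY)
s0=pickle.load(open("scene0.pkl","rb"));t0=pickle.load(open("top0.pkl","rb"));s,t=pickle.load(open("16.pkl","rb"))
D=cv2.absdiff(g(t0),g(t))[135:180,250:305]; y,x=np.where(D>25); print(x.min()+250,x.max()+250,y.min()+135,y.max()+135)
D=cv2.absdiff(g(s0),g(s))[240:280,222:280]; print("scene rack",(D>25).sum(),D.max())
D=cv2.absdiff(g(t0),g(pickle.load(open("7.pkl","rb"))[1]))[135:180,250:305];print((D>25).sum())
arm.sign_off(); print(arm.state()["clock"])
```

```text
250 271 171 179
scene rack 0 23
0
the job is handed in; nothing more can be done
the job is handed in; nothing more can be done
```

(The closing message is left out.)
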